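Rehang the washed toy-cupboard door on its sprung hinge pin

ROBOT

A 6-joint arm with a two-finger parallel gripper is mounted at the origin on the work surface. World frame = base frame: x ahead of the robot, y to its left, z up, the work surface at z = 0. Lengths are in m, angles in rad, forces in N, time in s.
With the tool pointing down it reaches from about 0.325 to 0.9 m from the base axis. Payload 3.5 kg.
Tool frame: the origin (TCP) lies midway between the tips of the shut fingers; the grasp point (between the pads) lies 19 mm behind it (bot.tcp_to_grasp is the z of the grasp point in the tool frame, in m); z points along the fingers, y is the direction in which the jaws open and shut (so a half turn about z gives the same grasp; the last joint's range is limited). The gripper opens to 85 mm and grips with 20 to 120 N. Pads are 22 mm wide; open, the fingers measure 114 mm over their backs; the gripper's body (76 mm by 85 mm) begins 54 mm behind the grasp point. The pads swing forward as they close: fully open they stand 13 mm farther back than shut.
Start: joints at [-1.218, 0.276, -0.026, 1.268, 0, 1.467], TCP at [0.275, -0.561, 0.231] pointing down, gripper open.
Joint ranges: [-3.12, 3.12], [-0.85, 1.88], [-1.08, 1.24], [-1.95, 2.15], [-1.57, 1.53], [-3.14, 3.14]. Speed limits (rad/s): [2.57, 2.57, 3.14, 3.14, 3.14, 3.14].

INTERFACE

Orientations are given as a rotation vector (axis times angle).
In Python, from rig import bot, imaging, workorder gives the robot as it stands.
- The arm moves only by the tool jog_arm, never from a script. Its argument "plan" is a list of rows, each a list of 7 numbers: the shift along the tool's x, y, z scaled (see below), then the turn, a rotation vector about the tool's x, y, z scaled (see below), then the opening, from 0 (shut) to 1 (fully open). In form: [[tx, ty, tz, rx, ry, rz, hand], ...]. A call has 1 to 5 rows; each row is the pose to reach, as a shift and turn from the pose measured when the call began, along the tool's axes at that moment, turning the shorter way round; what a row does not reach only later rows make up. The controller multiplies each number of a shift by 25 cm and each number of a turn by 2 pi rad. A row lasts 1/10 s, in which the tool goes at most 50 mm and 8.59 degrees, less where a joint would pass 70% of its speed; a pose out of reach is approached as far as the arm can. A call with a number of a shift or a turn outside -1 to 1 is refused whole. A call with a gripper value outside its range is refused whole. The fingers move at their own pace and stop on an object; the grip force is fixed at half the most. Time passes only in rows, so rows that repeat a pose let the fingers close. It gives the time, the measured TCP pose, the force and the opening at its end, in the units of the state.
- bot.observe(): the state, without advancing time (a new reading comes with each control period).
- imaging.snapshot(name): name is "scene" or "top" or "wrist"; returns the picture (480x640x3 uint8, blue, green, red); there is no depth.
- imaging.camera_params(name): a dict with "K" (3x3 intrinsics, pixels), "rvec" (rotation vector, rad) and "tvec" (3), from world to camera coordinates, as OpenCV has them; the wrist camera has in their place "mount" (4x4, takes a point from camera to tool coordinates, whose origin is the TCP and whose axes are the flange's). Camera axes: x right, y down, z forward; pixel columns grow to the right and rows downward; lengths in m; the calibration is good to about 2 mm. A picture is of the moment at which its call begins: read the wrist's pose just before it. camera_params takes no time and is no camera call.
- workorder.close_job(): hands the job in, once; it reports no verdict.
The state is a dict: "time": time; "joint_pos": joint angles; "dq": joint speeds; "effort": joint torques, N m; "tcp_pos": TCP position; "orientation": TCP orientation; "contact_force": force on the tool from outside, world axes, zero at the start; "moment": the same for the moment, N m; "opening": finger opening in m.
Only numpy, scipy, OpenCV 4.12 (cv2) and the standard library are available. Lean on these libraries where they do the work, as an engineer would, in place of code of your own. Each camera call takes 0.05 s, during which the arm holds its last target.

TASK

The washed door of the small toy cupboard is hanging on the drying stand. Pull its sprung hinge pin back, lift the door off the stand, drop it gently down into the hinge notches of the toy cupboard until it sits fully home, and let the pin spring out into its hole so that the door hangs there by itself. Do not force anything and leave the other things on the table where they are.

Things in the scene. Friction and masses are not known exactly. Their poses are not given: they have to be found in the camera images.
- door_grip (a point): Where to pinch the door (a light wood panel, 0.22 to 0.35 kg): the gripper's centre when the sprung pin is fully pulled, 30 mm above the hinge line, between two upright finger blocks. x: out of the door's front, away from the robot's side; y: along the hinge line to the sprung pin's tip; z: up. Centre the gripper here before closing along y: hung, the door can shift only 4 mm sideways.
- post_face (a point): Middle of the outer (-y) face of the fixed finger post on the door's top edge, 20 mm to -y of door_grip; the post does not move. Both finger blocks are plain wood, 20 mm deep (x), 12 mm wide (y), tops 46 mm above the hinge line. Axes as door_grip.
- pin_face (a point): Middle of the outer (+y) face of the sprung pin's finger block, 36 mm to +y of door_grip when free and 20 mm when fully pulled: squeezing both blocks together shrinks their span from 56 to 40 mm, then it stops. Below it the pin's steel rod, 8 mm thick, runs on to +y along the hinge line: keep fingertips over 6 mm above the hinge line. Axes as door_grip.
- pin (a joint): The sprung hinge pin: 0 fully out (home), 0.016 m fully pulled back. Its spring takes 5 N to start and 9.5 N at full pull; it springs out when let go. A grip of 20 to 30 N holds it pulled and carries the door.
- door_axis (a point): Middle of the door's hinge line, axes as door_grip. Fixed grey collars, 14 mm in diameter, reach from the panel's ends to 110 mm out on both sides. The sprung pin comes out of the +y collar, tip 125 mm out, 109 mm when pulled. The panel is 200 mm wide and 12 mm thick, from 8 to 128 mm below this line. Hung, it hangs plumb, free to swing a little.
- stand_axis (a point): Middle of the drying stand's hinge line, 165 mm above the table, x out of its front (away from the robot), y along the line, z up; the door's hinge line lies here at the start. The collars rest in its two open notches and the pin in its hole stops the door from being lifted.
- stand: The drying stand, fixed: a wooden base board 262 mm wide with two uprights that carry the two hinge bearings. Origin on the table below its hinge line, axes as stand_axis. In front of it nothing stands higher than 60 mm.
- cupboard_axis (a point): NOMINAL middle of the cupboard's hinge line, 165 mm above the table, axes as stand_axis. The hinge rail is screwed on through slots: the true line is up to 10 mm higher or lower; this is not measured and must be felt. With the pin still pulled, lower the door until its collars rest in the notches, then let the pin go. Let go too high and the pin presses above its hole and the door jams.
- bearing (a point): The cupboard's +y hinge bearing (the stand's are alike; the -y one has no hole), nominal middle of its notch, 110 mm to +y of cupboard_axis. Inner plate, 104 to 115 mm out: open notch 17 mm wide, its mouth flaring to about 40 mm at 25 mm above the hinge line. Outer plate, 115 to 123 mm out, top 25 mm above the line, with the pin's hole, 12 mm square.
- cupboard: The toy cupboard, fixed: a light wood carcass 262 mm wide, 150 mm high, with a shelf of toys and no door; its front looks away from the robot. Origin on the table below cupboard_axis, same axes; the carcass begins 22 mm behind that line. The rail with the two bearings holds firm; 16 mm behind the line is its cross bar. In front of it nothing stands higher than 60 mm.
- block_a: Bystander, leave alone: wooden cube, 45 mm; origin under its middle.
- block_b: Bystander, leave alone: wooden bar block, 90 x 30 x 30 mm; origin under its middle.
- cup: Bystander, leave alone: yellow play cup, 64 mm across, 55 mm high; origin under its middle.
- skittle: Bystander, leave alone: small red skittle, 75 mm high; origin under its middle.
- bottle: Bystander, leave alone: clear bottle, 56 mm across, 150 mm high; origin under its middle.
- car: Bystander, leave alone: toy car, 90 x 42 x 51 mm; origin under its middle.
- ring: Bystander, leave alone: flat orange ring, 84 mm across, 20 mm high; origin under its middle.
Mind the look-alikes: they are no part of the job. There is more than one size of the part that bears door_grip; the job needs the smaller.

How it is judged:
On the way, in this order (a step that is already met when the one before it is completed fails the run):
1. the sprung pin is pulled back while the door still sits in the drying stand (value of joint pin above 0.011 m and z of door_axis in the frame of stand_axis below 0.008 m), for 0.2 s.
2. the door is lifted off the drying stand (distance between door_axis and stand_axis above 0.05 m), for 0.2 s.
At the end, for the whole second after the job is handed in: The door hangs at rest in the cupboard's notches: hinge line within 6 mm (front-back), 8 mm (sideways) and 13 mm (height) of the cupboard's nominal one, parallel within 0.05 rad, panel within 0.15 rad of upright, and the sprung pin out in its hole to within 3 mm (value of joint pin below 0.003 m and x of door_axis in the frame of cupboard_axis between -0.006 and 0.006 m and y of door_axis in the frame of cupboard_axis between -0.008 and 0.008 m and z of door_axis in the frame of cupboard_axis between -0.013 and 0.013 m and angle between the y axis of door_axis and the y axis of cupboard_axis, either way round below 0.05 rad and angle between door_axis's own z axis and vertical below 0.15 rad and linear speed of door below 0.02 m/s); the robot touches nothing.
It fails at once if the door is pressed or pulled against the drying stand with more than 25 N (contact force between door and stand above 25 N).
It fails at once if the door is pressed or pulled against the cupboard with more than 25 N (contact force between door and cupboard above 25 N).
It fails at once if a bystander is moved by more than 30 mm (distance of any of block_a, block_b, cup, skittle, bottle, car, ring from where it was at the start of the episode above 0.03 m).
It also fails if it takes over 51 s, if anything falls off the work surface, if the arm or the gripper's body presses on something with over 40 N, if the wrist force passes 120 N, or if a joint passes its speed limit or range.

## Working session

There is one attempt and no reset: what is moved stays moved. The work goes in short steps, Python scripts to look and compute and a tool call to move; the robot and the scene stay as the last step left them, time stands still between calls to the robot, and variables do not carry over. Pictures are saved under pics/ and viewed, and the job is handed in when it is done.

Besides the shell and the picture viewer there is one more tool, called after "Emit:" as name([rows], argument=value, ...), one row to a line, values as JSON. jog_arm: Moves the arm, as the interface text tells. Shifts and turns lie within -1 to 1; 1 stands for 25 cm of shift or 2 pi rad of turn. Its arguments: {"type":"object","properties":{"plan":{"type":"array","items":{"type":"array","items":{"type":"number"}}}},"required":["plan"]}

```bash
ls; mkdir -p pics
cat > h.py <<'E'
import numpy as np, cv2
from rig import bot, imaging, workorder
def snap(n,f):
    im=imaging.snapshot(n); cv2.imwrite('pics/'+f,im); return im
def cam(n):
    p=imaging.camera_params(n); K=np.array(p['K']);
    R=cv2.Rodrigues(np.array(p['rvec'],float))[0]; t=np.array(p['tvec'],float).ravel(); return K,R,t
def ray(n,uv):
    K,R,t=cam(n); d=R.T@np.linalg.inv(K)@np.array([uv[0],uv[1],1.]); return -R.T@t,d
def onz(n,uv,z):
    c,d=ray(n,uv); return c+d*(z-c[2])/d[2]
def tri(n1,u1,n2,u2):
    c1,d1=ray(n1,u1);c2,d2=ray(n2,u2)
    s=np.linalg.lstsq(np.stack([d1,-d2],1),c2-c1,rcond=None)[0]
    a=c1+s[0]*d1;b=c2+s[1]*d2; return (a+b)/2,np.linalg.norm(a-b)
def proj(n,P):
    K,R,t=cam(n); q=K@(R@np.array(P,float)+t); return q[:2]/q[2]
E
python3 - <<'E'
from h import *
snap('scene','s0.png');snap('top','t0.png')
print(bot.observe()); 
for n in('scene','top'):print(ray(n,(320,240)),imaging.camera_params(n)['K'])
print(imaging.camera_params('wrist'), bot.tcp_to_grasp)
E
```

```text
pics
{'time': 0.1, 'joint_pos': array([-1.21841574e+00,  2.77078904e-01, -2.77402994e-02,  1.26803489e+00,
        9.28947818e-06,  1.46739518e+00]), 'dq': array([ 4.60865960e-04,  6.65489305e-04,  3.49195339e-03,  8.46220727e-04,
       -4.23790502e-04,  1.26943708e-05]), 'effort': array([ 1.70265321e-05, -4.46709824e+01,  2.96127892e+01,  8.45225179e-03,
       -7.67482607e-05, -1.26815627e-05]), 'tcp_pos': array([ 0.27484702, -0.56052578,  0.23025952]), 'orientation': array([-3.05837678e+00, -7.09297789e-01,  3.86623427e-04]), 'contact_force': array([-0.78676888,  0.09962493, -0.6319627 ]), 'moment': array([-0.03836664,  0.03330802, -0.00068248]), 'opening': 0.08536843897482252}
(array([1.38844109, 0.56419335, 0.86136711]), array([-0.70734429, -0.44635869, -0.54820909])) [[493.33217764   0.         321.82966528]
 [  0.         493.33217764 244.71859185]
 [  0.           0.           1.        ]]
(array([0.36696964, 0.0130067 , 1.20977797]), array([ 0.07695419,  0.00469036, -0.99716893])) [[478.24877145   0.         327.70772647]
 [  0.         478.24877145 237.37745155]
 [  0.           0.           1.        ]]
{'K': array([[335.7973502 ,   0.        , 320.64729552],
       [  0.        , 335.7973502 , 236.92222702],
       [  0.        ,   0.        ,   1.        ]]), 'mount': array([[ 8.05574841e-04, -9.65172086e-01, -2.61614592e-01,
         6.78940273e-02],
       [ 9.99999667e-01,  8.12611065e-04,  8.12839034e-05,
        -1.63176053e-03],
       [ 1.34137958e-04, -2.61614571e-01,  9.65172419e-01,
        -1.42938469e-01],
       [ 0.00000000e+00,  0.00000000e+00,  0.00000000e+00,
         1.00000000e+00]])} -0.0187
```

View pics/s0.png

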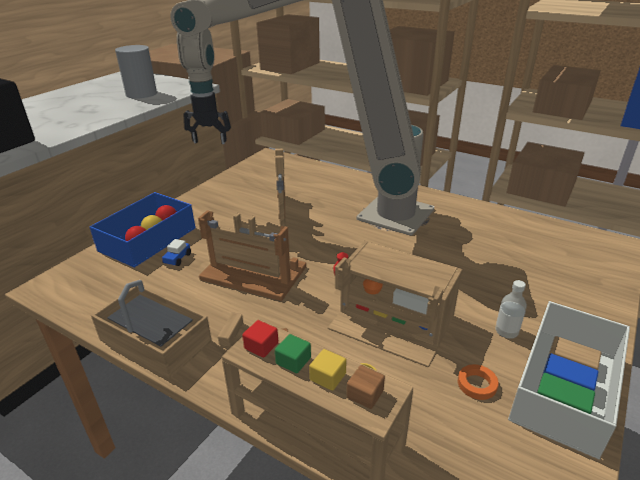

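View pics/t0.png

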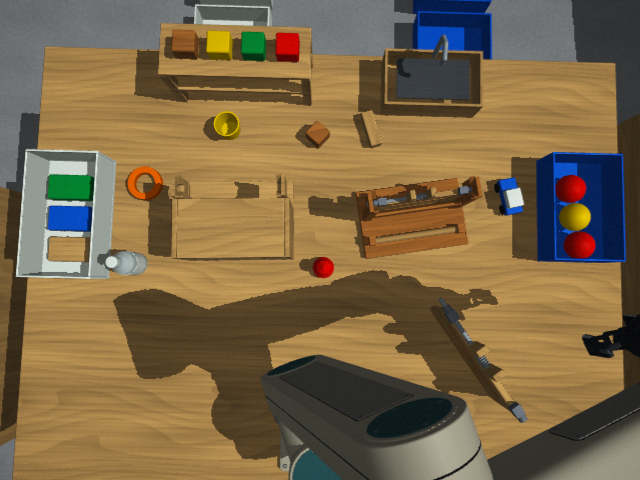

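The stand with a hung door is at top-view pixel (420,205) and the cupboard at (232,220). A second, larger door-like panel, standing free, is at (480,355). The hung one is on the stand and is the smaller of the two. I'll check this in enlarged crops.

Run:
```python
import cv2,numpy as np
t=cv2.imread('pics/t0.png');s=cv2.imread('pics/s0.png')
cv2.imwrite('pics/ct.png',cv2.resize(t[165:275,340:500],None,fx=5,fy=5,interpolation=cv2.INTER_CUBIC))
cv2.imwrite('pics/cs.png',cv2.resize(s[150:310,190:320],None,fx=5,fy=3.75*1.0,interpolation=cv2.INTER_CUBIC) if 0 else cv2.resize(s[195:310,190:320],None,fx=5,fy=5,interpolation=cv2.INTER_CUBIC))
cv2.imwrite('pics/cc.png',cv2.resize(t[165:275,160:310],None,fx=5,fy=5,interpolation=cv2.INTER_CUBIC))
cv2.imwrite('pics/cb.png',cv2.resize(t[285:435,420:540],None,fx=4,fy=4,interpolation=cv2.INTER_CUBIC))
```

```text
(no output)
```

View pics/ct.png

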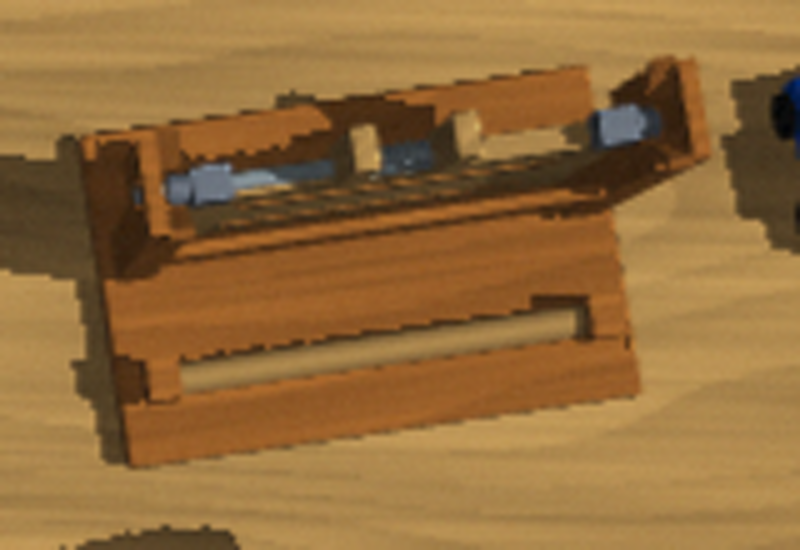

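View pics/cs.png

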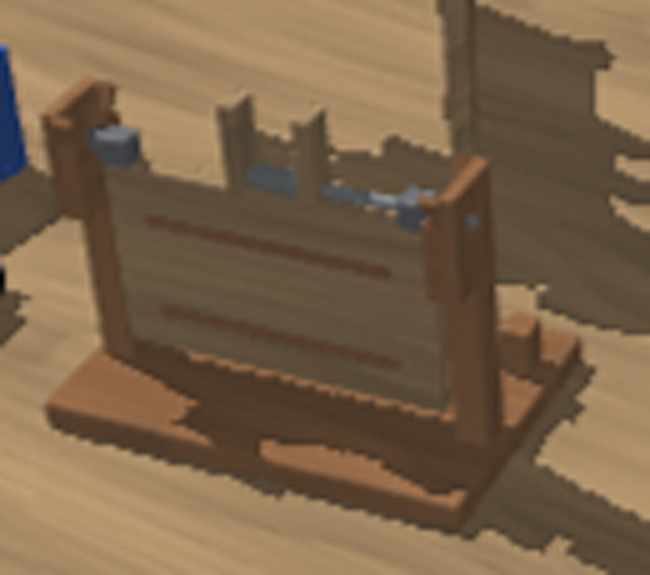

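View pics/cc.png

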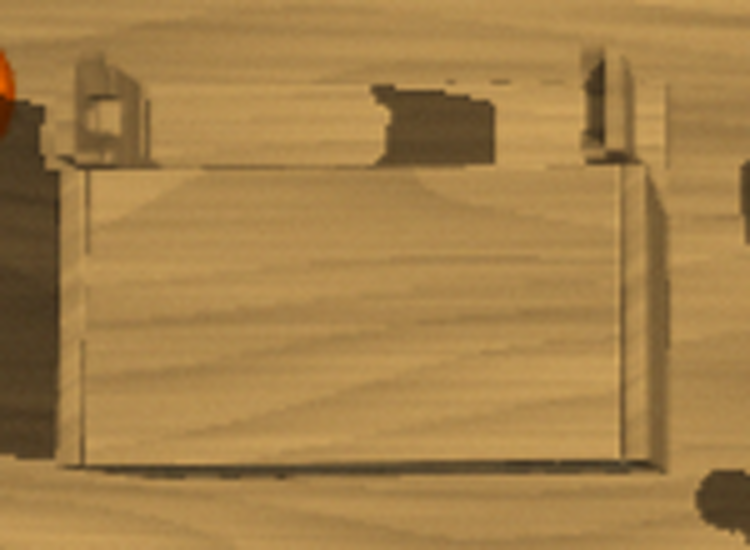

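View pics/cb.png

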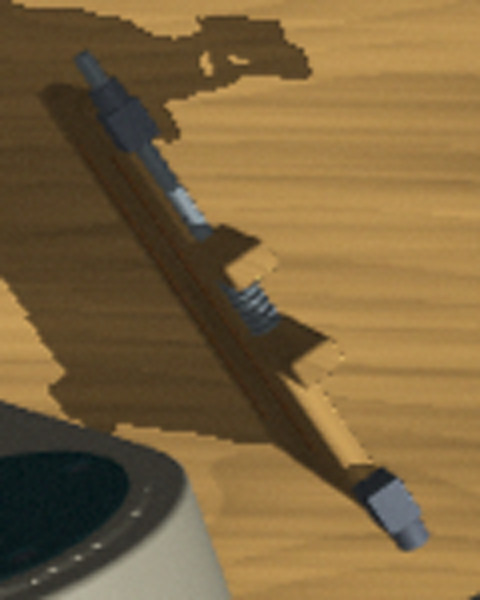

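Run:
```python
from h import *
P=lambda x,y,o:(x/5+o[0],y/5+o[1])
o=(340,165)
a=onz('top',P(365,131,o),.211);b=onz('top',P(466,119,o),.211)
print(a,b,(a+b)/2,np.arctan2(*(a-b)[:2])*-1, np.linalg.norm(a-b))
o=(160,165)
# cupboard: roof corners z=.15
for q in [(85,167),(620,165),(85,462),(620,462),(60,165),(645,165)]:print(onz('top',P(*q,o),.15))
# scene
o=(190,195)
print(tri('top',P(365,131,(340,165)),'scene',P(312,112,o)),tri('top',P(466,119,(340,165)),'scene',P(237,98,o)))
R=cv2.Rodrigues(bot.observe()['orientation'])[0];print(R)
```

```text
[ 0.55249728 -0.17658261  0.211     ] [ 0.55875599 -0.21944959  0.211     ] [ 0.55562663 -0.1980161   0.211     ] 0.14497861209688295 0.04332146728552295
[0.53392504 0.33897246 0.15      ]
[0.54095281 0.10080207 0.15      ]
[0.40251357 0.33247552 0.15      ]
[0.40818602 0.09667933 0.15      ]
[0.5345397  0.35011369 0.15      ]
[0.54124005 0.0896356  0.15      ]
(array([ 0.55047995, -0.17368062,  0.21283482]), np.float64(0.005912673856059387)) (array([ 0.55730046, -0.21730991,  0.21164303]), np.float64(0.004587288843825046))
[[ 8.97917295e-01  4.40163651e-01 -7.01484609e-04]
 [ 4.40164154e-01 -8.97915238e-01  1.93453050e-03]
 [ 2.21636288e-04 -2.04581677e-03 -9.99997883e-01]]
```

```bash
cat >> h.py <<'E'
def row(p,yaw=None):
    s=bot.observe();R=cv2.Rodrigues(s['orientation'])[0];d=R.T@(np.array(p)-s['tcp_pos'])/.25
    if yaw is None: r=np.zeros(3)
    else:
        c,q=np.cos(yaw),np.sin(yaw); Rt=np.array([[c,q,0],[q,-c,0],[0,0,-1.]])
        r=cv2.Rodrigues(R.T@Rt)[0].ravel()/(2*np.pi)
    return np.round(np.r_[d,r],4)
def wray(uv,pose):
    p=imaging.camera_params('wrist');K=np.array(p['K']);M=np.array(p['mount'])
    R=cv2.Rodrigues(pose['orientation'])[0]
    c=pose['tcp_pos']+R@M[:3,3]; d=R@M[:3,:3]@np.linalg.inv(K)@np.array([uv[0],uv[1],1.]); return c,d
def wonz(uv,z,pose):
    c,d=wray(uv,pose); return c+d*(z-c[2])/d[2]
E
python3 - <<'E'
from h import *
print(row((.42,-.5,.33),.145),row((.5555,-.2045,.32),.145))
E
```

```text
[ 6.280e-01  3.740e-02 -3.989e-01 -3.000e-04  0.000e+00  4.950e-02] [ 1.6349e+00 -7.8530e-01 -3.5700e-01 -3.0000e-04  0.0000e+00  4.9500e-02]
```

Emit:
jog_arm([
  [0.628,0.037,-0.399,0,0,0.0495,1],
  [0.628,0.037,-0.399,0,0,0.0495,1],
  [0.628,0.037,-0.399,0,0,0.0495,1],
  [0.628,0.037,-0.399,0,0,0.0495,1],
  [0.628,0.037,-0.399,0,0,0.0495,1],
])

```text
time: 0.6
tcp_pos: [0.4241, -0.4993, 0.3332]
orientation: [3.13, 0.234, 0.005]
contact_force: [0.2, -0.6, -0.1]
opening: 0.0853
```

Run:
```python
from h import *
print(row((.5555,-.2045,.32),.145))
```

```text
[ 6.9530e-01 -1.0878e+00  5.2200e-02  4.0000e-04 -5.0000e-04  7.0000e-04]
```

Emit:
jog_arm([
  [0.69,-1.0,0.05,0,0,0,1],
  [0.69,-1.0,0.05,0,0,0,1],
  [0.69,-1.0,0.05,0,0,0,1],
  [0.69,-1.0,0.05,0,0,0,1],
  [0.69,-1.0,0.05,0,0,0,1],
])

```text
time: 1.1
tcp_pos: [0.5316, -0.2752, 0.3209]
orientation: [3.132, 0.233, 0.002]
contact_force: [0.2, -0.1, -0.7]
opening: 0.0855
```

Run:
```python
from h import *
print(row((.5555,-.2045,.32),.145))
```

```text
[ 1.364e-01 -2.656e-01  3.200e-03  2.000e-04 -2.000e-04  5.000e-04]
```

Emit:
jog_arm([
  [0.136,-0.266,0.003,0,0,0,1],
  [0.136,-0.266,0.003,0,0,0,1],
  [0.136,-0.266,0.003,0,0,0,1],
  [0.136,-0.266,0.003,0,0,0,1],
])

```text
time: 1.5
tcp_pos: [0.5547, -0.2045, 0.3191]
orientation: [3.132, 0.233, -0.001]
contact_force: [0.2, -0.1, -0.0]
opening: 0.0856
```

Run:
```python
from h import *
s=bot.observe();print(s['tcp_pos'],s['orientation'],s['dq'].round(3));snap('wrist','w1.png')
```

```text
[ 0.55465156 -0.20450832  0.31906436] [ 3.13151740e+00  2.33471645e-01 -6.23911019e-04] [-0.03   0.004  0.01   0.    -0.001  0.002]
```

View pics/w1.png

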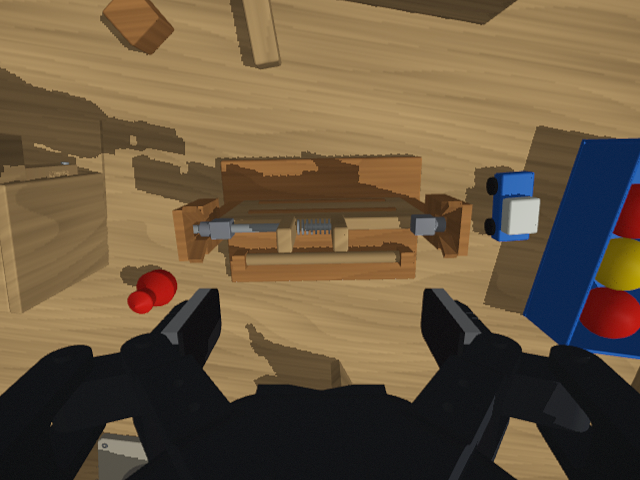

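Run:
```python
import cv2
w=cv2.imread('pics/w1.png')
cv2.imwrite('pics/w1c.png',cv2.resize(w[185:285,165:325],None,fx=5,fy=5,interpolation=cv2.INTER_CUBIC))
cv2.imwrite('pics/w1d.png',cv2.resize(w[185:285,320:480],None,fx=5,fy=5,interpolation=cv2.INTER_CUBIC))
```

```text
(no output)
```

View pics/w1c.png

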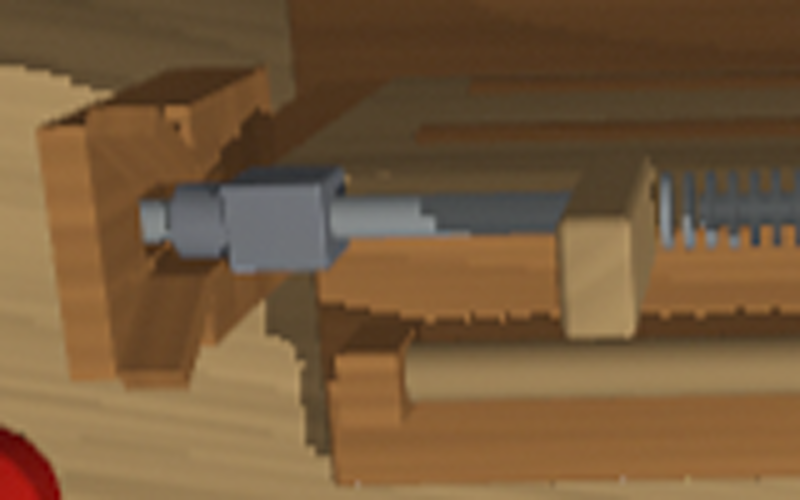

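View pics/w1d.png

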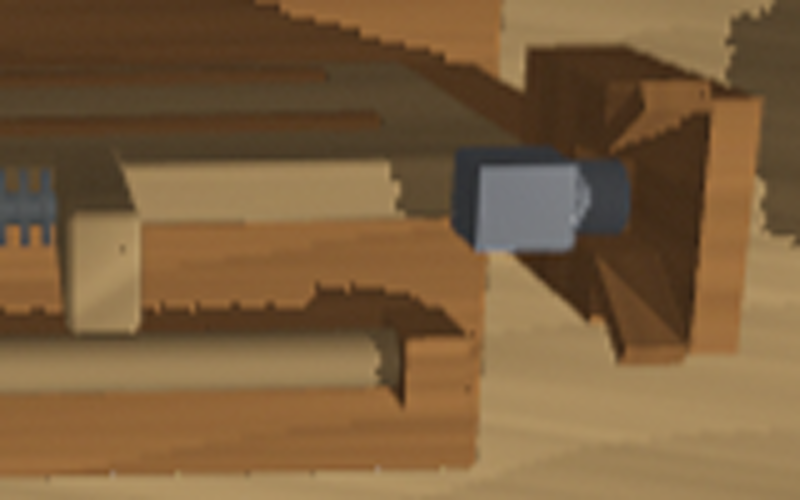

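Run:
```python
from h import *
s=bot.observe()
f=lambda q,ox,z:wonz((ox+q[0]/5,185+q[1]/5),z,s)
pb=f((599,279),165,.211);po=f((104,273),320,.211)
bl=f((79,250),165,.190);br=f((727,225),320,.190)
yd=(bl-br)/np.linalg.norm(bl-br);yaw=np.arctan2(-yd[0],yd[1])
print(pb,po,np.linalg.norm(pb-po));print(bl,br,np.linalg.norm(bl-br),(bl+br)/2,yaw)
yb=pb-po;print(np.arctan2(-yb[0],yb[1]))
m=(bl+br)/2
for p in(pb,po):
  d=p-m;print(d@yd,d@np.array([yd[1],-yd[0],0]))
# outer corner edges of blocks
for q,o in [((563,279),165),((635,279),165),((68,273),320),((140,273),320)]:
  d=f(q,o,.211)-m;print((d@yd).round(4))
```

```text
[ 0.54637733 -0.17635235  0.211     ] [ 0.55375774 -0.21925333  0.211     ] 0.04353118911648722
[ 0.53230024 -0.08814232  0.19      ] [ 0.57172425 -0.32305622  0.19      ] 0.23819905742265682 [ 0.55201225 -0.20559927  0.19      ] 0.16627375741349407
0.17036599724897852
0.029776187732312182 -0.0007165831050884089
-0.013754636888746133 -0.0005384435361010941
0.0354
0.0242
-0.0082
-0.0193
```

Run:
```python
from h import *
print(row((.552,-.2056,.235),.167))
```

```text
[-1.06e-02 -6.00e-04  3.37e-01  2.00e-04  0.00e+00 -3.10e-03]
```

Emit:
jog_arm([
  [-0.011,0,0.18,0,0,-0.003,1],
  [-0.011,0,0.337,0,0,-0.003,1],
  [-0.011,0,0.337,0,0,-0.003,1],
])

```text
time: 1.85
tcp_pos: [0.5467, -0.2053, 0.2282]
orientation: [-3.126, -0.256, 0.018]
contact_force: [-0.4, 0.4, -1.4]
opening: 0.0851
```

Run:
```python
from h import *
s=bot.observe();print(s['tcp_pos'],s['orientation'],s['dq'].round(3));w=snap('wrist','w2.png')
cv2.imwrite('pics/w2c.png',cv2.resize(w[200:400,120:520],None,fx=2,fy=2,interpolation=cv2.INTER_CUBIC))
import pickle;pickle.dump(s,open('s2.pkl','wb'))
```

```text
[ 0.54671299 -0.20533437  0.22818384] [-3.12591781 -0.25644333  0.01836238] [ 0.007 -0.035  0.114  0.065  0.003  0.003]
```

View pics/w2c.png

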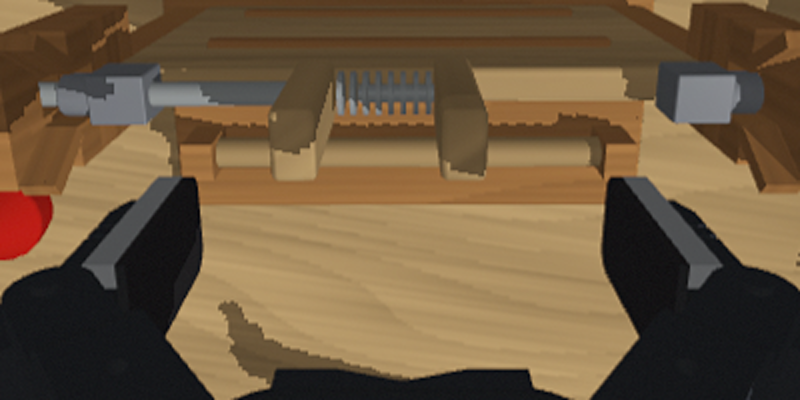

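Emit:
jog_arm([
  [0.02,0,-0.028,0,0.0,0,1],
  [0.02,0,-0.028,0,0,0,1],
  [0.02,0,-0.028,0,0,0,1],
])

```text
time: 2.2
tcp_pos: [0.5557, -0.2065, 0.2417]
orientation: [3.131, 0.257, -0.004]
contact_force: [0.3, 0.3, -0.7]
opening: 0.0853
```

Run:
```python
from h import *
s=bot.observe();print(s['tcp_pos'],s['orientation'],s['dq'].round(3));w=snap('wrist','w3.png')
print(row((.552,-.2056,.235),.167))
cv2.imwrite('pics/w3a.png',cv2.resize(w[215:315,235:395],None,fx=5,fy=5,interpolation=cv2.INTER_CUBIC))
cv2.imwrite('pics/w3b.png',cv2.resize(w[270:410,130:510],None,fx=2,fy=2,interpolation=cv2.INTER_CUBIC))
import pickle;pickle.dump(s,open('s3.pkl','wb'))
```

```text
[ 0.55572677 -0.20647491  0.24167478] [ 3.13056007  0.25690022 -0.00377997] [ 0.005  0.002 -0.021 -0.004  0.     0.001]
[-0.0125 -0.0043  0.0244 -0.0001  0.0005 -0.0005]
```

View pics/w3a.png

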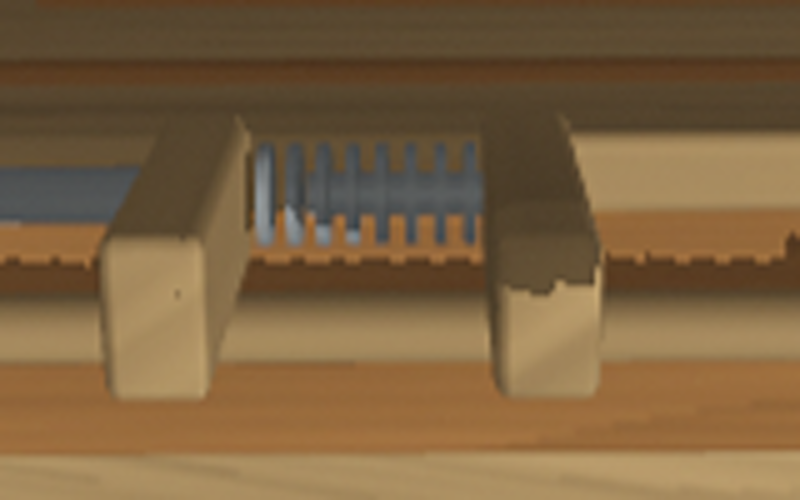

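View pics/w3b.png

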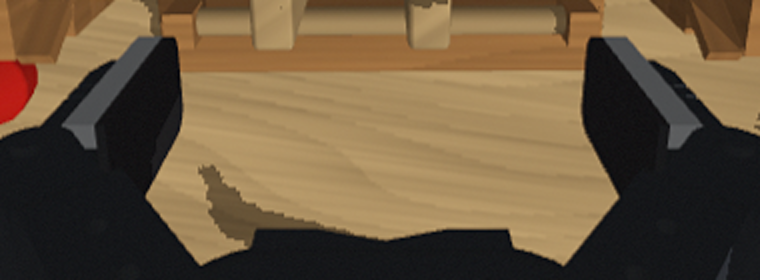

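Emit:
jog_arm([
  [-0.012,-0.004,0.06,0,0,0,1],
  [-0.012,-0.004,0.12,0,0,0,1],
  [-0.012,-0.004,0.18,0,0,0,1],
  [-0.012,-0.004,0.225,0,0,0,1],
  [-0.012,-0.004,0.225,0,0,0,1],
])

```text
time: 2.75
tcp_pos: [0.5506, -0.2049, 0.1826]
orientation: [-3.129, -0.257, 0.011]
contact_force: [-1.0, 0.8, 0.4]
opening: 0.0854
```

Run:
```python
from h import *
s=bot.observe();print(s['tcp_pos'],s['orientation'],s['dq'].round(3));w=snap('wrist','w4.png')
print(row((.5525,-.2056,.176),.167))
snap('scene','s4.png')
```

```text
[ 0.55058484 -0.20487637  0.18258804] [-3.12879185 -0.25720648  0.01078686] [-0.    -0.014  0.035  0.018  0.     0.   ]
[ 0.0048  0.0022  0.031  -0.0003  0.0008 -0.0005]
```

View pics/w4.png

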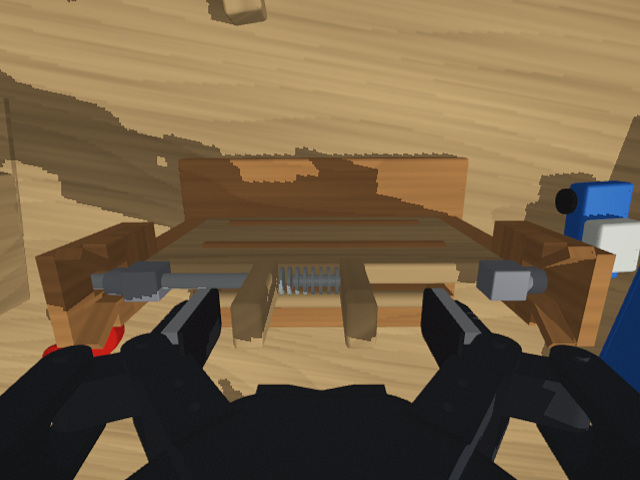

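Emit:
jog_arm([
  [0.005,0.0042,0.02,0,0,0,1],
  [0.005,0.0042,0.025,0,0,0,1],
  [0.005,0.0042,0.025,0,0,0,1],
])

```text
time: 3.15
tcp_pos: [0.5534, -0.2065, 0.1785]
orientation: [-3.131, -0.257, 0.006]
contact_force: [0.2, -0.3, 0.5]
opening: 0.0853
```

Run:
```python
from h import *
s=bot.observe();print(s['tcp_pos'],s['orientation'],s['dq'].round(3));w=snap('wrist','w5.png')
print(row((.5525,-.2061,.176),.167))
cv2.imwrite('pics/w5a.png',cv2.resize(w[240:380,180:460],None,fx=2.8,fy=2.8,interpolation=cv2.INTER_CUBIC))
```

```text
[ 0.55340523 -0.20647935  0.17848832] [-3.13075012 -0.25720356  0.00577541] [-0.001 -0.003  0.003  0.002  0.    -0.001]
[-0.0035 -0.0021  0.0106 -0.0001  0.0006 -0.0005]
```

View pics/w5a.png

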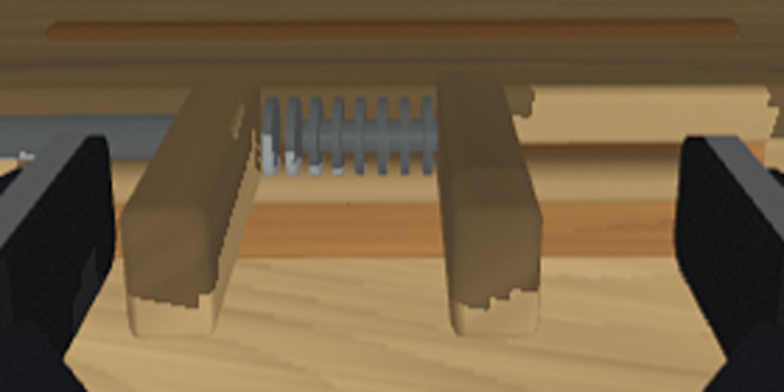

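Emit:
jog_arm([
  [-0.003,-0.001,0.008,0,0,0,0.7],
  [-0.003,-0.001,0.008,0,0,0,0.6],
  [-0.003,-0.001,0.008,0,0,0,0.55],
  [-0.003,-0.001,0.008,0,0,0,0.5],
  [-0.003,-0.001,0.008,0,0,0,0.45],
])

```text
time: 3.7
tcp_pos: [0.5537, -0.2077, 0.1786]
orientation: [3.128, 0.257, -0.002]
contact_force: [-1.4, -1.7, 7.0]
opening: 0.0395
```

Run:
```python
from h import *
s=bot.observe();print(s);w=snap('wrist','w6.png')
cv2.imwrite('pics/w6a.png',cv2.resize(w[240:380,180:460],None,fx=2.8,fy=2.8,interpolation=cv2.INTER_CUBIC))
```

```text
{'time': 3.7, 'joint_pos': array([-0.46653214,  0.2493106 , -0.17562742,  1.14524189, -0.00310294,
        2.51130485]), 'dq': array([ 0.00149292, -0.00016663, -0.0022561 ,  0.00170689,  0.01368613,
       -0.00055299]), 'effort': array([ 9.83652435e-01, -3.80686641e+01,  2.55772537e+01, -5.05079236e-01,
       -8.37065571e-03,  1.02748247e-01]), 'tcp_pos': array([ 0.55371734, -0.20765212,  0.17864466]), 'orientation': array([ 3.12810829e+00,  2.56695117e-01, -1.71313117e-03]), 'contact_force': array([-1.38656701, -1.71213968,  6.9972989 ]), 'moment': array([0.27410524, 0.39201136, 0.08476665]), 'opening': 0.03950252595319006}
```

View pics/w6a.png

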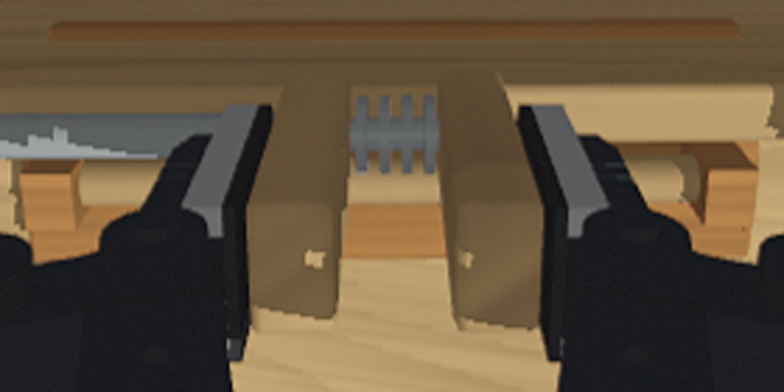

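Emit:
jog_arm([
  [0,0,-0.006,0,0,0,0.35],
  [0,0,-0.008,0,0,0,0.3],
  [0,0,-0.01,0,0,0,0.3],
])

```text
time: 4.05
tcp_pos: [0.5531, -0.2074, 0.1802]
orientation: [3.129, 0.256, -0.004]
contact_force: [-0.1, -0.1, -2.8]
opening: 0.0389
```

Run:
```python
from h import *
s=bot.observe();print(s['tcp_pos'],s['contact_force'],s['moment'],s['opening'])
```

```text
[ 0.55307293 -0.20741651  0.18016449] [-0.13235272 -0.08117316 -2.80445504] [-0.01151912 -0.04862455 -0.01499619] 0.03885481789950947
```

Emit:
jog_arm([
  [0,0,-0.02,0,0,0,0.3],
  [0,0,-0.05,0,0,0,0.3],
  [0,0,-0.09,0,0,0,0.3],
  [0,0,-0.13,0,0,0,0.3],
  [0,0,-0.17,0,0,0,0.3],
])

```text
time: 4.55
tcp_pos: [0.5535, -0.2075, 0.2241]
orientation: [3.128, 0.256, -0.002]
contact_force: [-0.1, -0.4, -3.3]
opening: 0.0387
```

Emit:
jog_arm([
  [0,0,-0.06,0,0,0,0.3],
  [0,0,-0.14,0,0,0,0.3],
  [0,0,-0.24,0,0,0,0.3],
  [0,0,-0.34,0,0,0,0.3],
  [0,0,-0.4,0,0,0,0.3],
])

```text
time: 5.05
tcp_pos: [0.5545, -0.2076, 0.3276]
orientation: [3.126, 0.256, 0.003]
contact_force: [0.8, 0.6, -2.7]
opening: 0.0386
```

Run:
```python
from h import *
s=bot.observe();print(s['tcp_pos'],s['contact_force'],s['moment'],s['opening'])
snap('wrist','w7.png');snap('scene','s7.png');snap('top','t7.png')
```

```text
[ 0.55449204 -0.20758939  0.32759999] [ 0.84530676  0.62241356 -2.70850708] [-0.01268707 -0.08490723  0.0063002 ] 0.038553296655220975
```

View pics/w7.png

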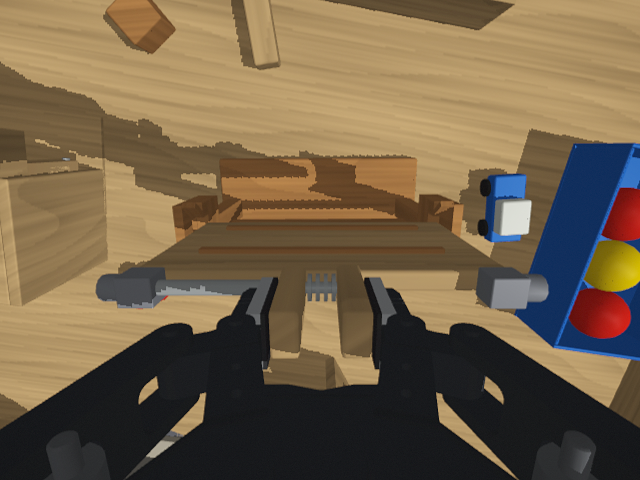

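View pics/s7.png

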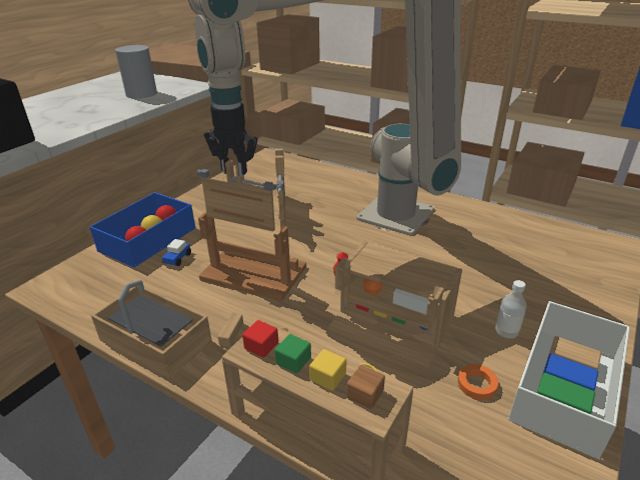

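View pics/t7.png

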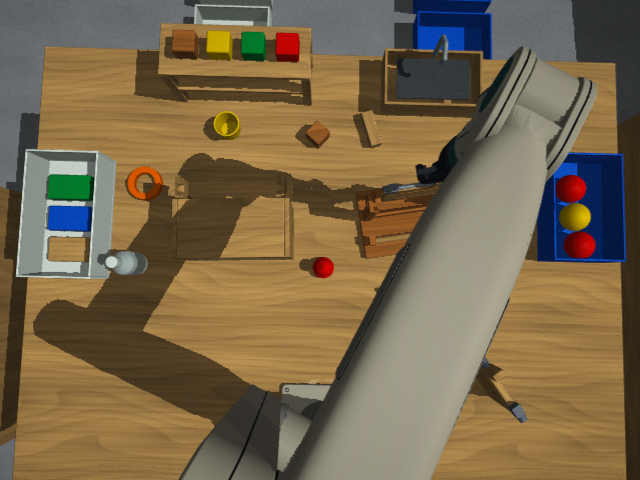

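Run:
```python
from h import *
print(row((.553,-.2074,.37)), row((.56,.02,.37),.1),row((.56,.22,.37),.035))
```

```text
[-0.0055 -0.0009 -0.1757  0.      0.      0.    ] [ 1.703e-01 -8.938e-01 -1.798e-01  8.000e-04 -2.000e-04  1.010e-02] [ 3.0060e-01 -1.6831e+00 -1.8350e-01  8.0000e-04 -3.0000e-04  2.0500e-02]
```

Emit:
jog_arm([
  [-0.005,0,-0.1,0,0,0,0.3],
  [-0.005,0,-0.18,0,0,0,0.3],
  [0.02,-0.12,-0.18,0,0,0.002,0.3],
  [0.05,-0.28,-0.18,0,0,0.004,0.3],
  [0.08,-0.44,-0.18,0,0,0.006,0.3],
])

```text
time: 5.7
tcp_pos: [0.5556, -0.0947, 0.3692]
orientation: [3.132, 0.194, -0.0]
contact_force: [1.4, -0.4, -3.7]
opening: 0.0386
```

Run:
```python
from h import *
s=bot.observe();print(s['tcp_pos'],s['contact_force'],s['moment'],s['opening'])
print(row((.56,.10,.37),.06),row((.56,.22,.37),.035))
```

```text
[ 0.55561329 -0.0947056   0.36920445] [ 1.43737381 -0.38918565 -3.74824221] [ 0.04594359 -0.07093788  0.01781532] 0.038614425894082614
[ 1.135e-01 -7.707e-01 -6.200e-03  6.000e-04  0.000e+00  1.010e-02] [ 1.728e-01 -1.247e+00 -8.000e-03  6.000e-04  0.000e+00  1.410e-02]
```

Emit:
jog_arm([
  [0.02,-0.16,0,0,0,0.003,0.3],
  [0.05,-0.34,0,0,0,0.006,0.3],
  [0.08,-0.54,0,0,0,0.009,0.3],
  [0.11,-0.74,0,0,0,0.012,0.3],
  [0.13,-0.9,0,0,0,0.014,0.3],
])

```text
time: 6.2
tcp_pos: [0.5604, 0.1137, 0.3668]
orientation: [-3.123, -0.126, 0.006]
contact_force: [-0.3, -0.6, -2.5]
opening: 0.0386
```

Run:
```python
from h import *
s=bot.observe();print(s['tcp_pos'],s['contact_force'],s['moment'],s['opening'])
print(row((.56,.2205,.335),.035))
```

```text
[0.56039635 0.11374329 0.36678156] [-0.27093017 -0.55520715 -2.50881717] [-0.12958614 -0.02752418 -0.01259357] 0.03855543297258062
[ 0.0333 -0.4236  0.1341 -0.0026  0.0006  0.0073]
```

Emit:
jog_arm([
  [0.01,-0.15,0,0,0,0.003,0.3],
  [0.025,-0.3,0.02,0,0,0.005,0.3],
  [0.033,-0.42,0.05,0,0,0.0073,0.3],
  [0.033,-0.42,0.08,0,0,0.0073,0.3],
  [0.033,-0.42,0.09,0,0,0.0073,0.3],
])

```text
time: 6.7
tcp_pos: [0.5681, 0.1449, 0.3467]
orientation: [-3.083, -0.175, 0.016]
contact_force: [-0.6, 0.2, -3.4]
opening: 0.0383
```

Run:
```python
from h import *
import pickle
s=bot.observe();print(s['tcp_pos'],s['orientation'],s['dq'].round(3));w=snap('wrist','w8.png');pickle.dump(s,open('s8.pkl','wb'))
```

```text
[0.5680957  0.14490205 0.34672172] [-3.0832197  -0.17490351  0.01573697] [ 0.013  0.008 -0.065 -0.073  0.008 -0.   ]
```

View pics/w8.png

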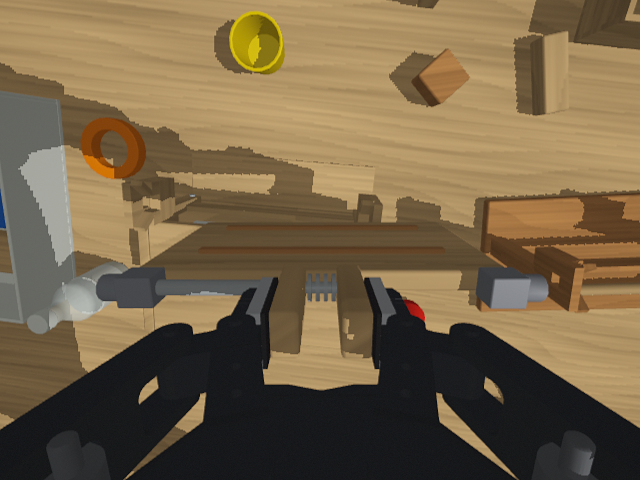

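```bash
cat >> h.py <<'E'
def rowR(p,rv):
    s=bot.observe();R=cv2.Rodrigues(s['orientation'])[0];d=R.T@(np.array(p)-s['tcp_pos'])/.25
    return np.round(np.r_[d,cv2.Rodrigues(R.T@cv2.Rodrigues(np.array(rv,float))[0])[0].ravel()/(2*np.pi)],4)
SR=(3.129,.2565,-.003)
E
python3 - <<'E'
from h import *
print(bot.observe()['joint_pos']);print(row((.556,.0,.365),.1),rowR((.5535,-.2072,.36),SR))
E
```

```text
[0.1127316  0.17301349 0.08125208 1.48711303 0.05411257 3.14063418]
[-0.1132  0.5662 -0.1051 -0.0086  0.0013  0.0021] [-2.1700e-01  1.3885e+00 -1.2880e-01 -9.0000e-03  7.0000e-04 -8.0000e-03]
```

Joint 6 is at its limit (3.14), so this grasp can't turn far enough at the cupboard. The grasp has to be flipped by half a turn. I'll set the door back in the stand, regrasp it turned by π and then carry it over.

Emit:
jog_arm([
  [-0.03,0.15,-0.06,-0.009,0.001,0,0.3],
  [-0.06,0.3,-0.1,-0.009,0.001,0.001,0.3],
  [-0.09,0.46,-0.1,-0.009,0.001,0.001,0.3],
  [-0.115,0.63,-0.1,-0.009,0.001,0.0,0.3],
  [-0.14,0.8,-0.1,-0.009,0.001,-0.001,0.3],
])

```text
time: 7.25
tcp_pos: [0.5554, -0.0608, 0.3608]
orientation: [3.133, 0.187, -0.001]
contact_force: [1.5, -0.7, -3.2]
opening: 0.0385
```

Run:
```python
from h import *
print(bot.observe()['joint_pos'][5],bot.observe()['tcp_pos']);print(rowR((.5535,-.2072,.35),SR))
```

```text
2.799078850529792 [ 0.55542061 -0.0608037   0.36084594]
[-7.730e-02  5.804e-01  4.500e-02  1.000e-04 -2.000e-04 -7.100e-03]
```

Emit:
jog_arm([
  [-0.02,0.18,0.01,0,0,-0.003,0.3],
  [-0.05,0.36,0.02,0,0,-0.005,0.3],
  [-0.077,0.54,0.03,0,0,-0.007,0.3],
  [-0.077,0.58,0.045,0,0,-0.007,0.3],
  [-0.077,0.58,0.045,0,0,-0.007,0.3],
])

```text
time: 7.75
tcp_pos: [0.5528, -0.2092, 0.349]
orientation: [3.13, 0.249, -0.003]
contact_force: [-0.3, 1.1, -3.0]
opening: 0.0381
```

Run:
```python
from h import *
print(bot.observe()['tcp_pos'],bot.observe()['orientation']);print(rowR((.5535,-.2072,.22),SR))
```

```text
[ 0.55282417 -0.20919653  0.34900045] [ 3.1299153   0.24931633 -0.0032141 ]
[ 5.10e-03 -8.30e-03  5.16e-01 -1.00e-04  0.00e+00 -7.00e-04]
```

Emit:
jog_arm([
  [0.005,-0.008,0.1,0,0,-0.0007,0.3],
  [0.005,-0.008,0.22,0,0,-0.0007,0.3],
  [0.005,-0.008,0.34,0,0,-0.0007,0.3],
  [0.005,-0.008,0.42,0,0,-0.0007,0.3],
  [0.005,-0.008,0.45,0,0,-0.0007,0.3],
])

```text
time: 8.25
tcp_pos: [0.5518, -0.2048, 0.2339]
orientation: [-3.129, -0.258, 0.01]
contact_force: [-0.6, 0.3, -3.2]
opening: 0.0383
```

Run:
```python
from h import *
print(bot.observe()['tcp_pos'],bot.observe()['orientation']);print(rowR((.5532,-.2074,.185),SR))
```

```text
[ 0.55181922 -0.20481362  0.23390359] [-3.12927856 -0.25841467  0.00968511]
[ 0.0049  0.0115  0.1956 -0.0006  0.0006  0.0002]
```

Emit:
jog_arm([
  [0.005,0.0115,0.02,0,0,0,0.3],
  [0.005,0.0115,0.05,0,0,0,0.3],
  [0.005,0.0115,0.08,0,0,0,0.3],
  [0.005,0.0115,0.1,0,0,0,0.3],
  [0.005,0.0115,0.1,0,0,0,0.3],
])

```text
time: 8.75
tcp_pos: [0.553, -0.2072, 0.2083]
orientation: [-3.129, -0.258, 0.011]
contact_force: [-0.3, 0.6, -2.9]
opening: 0.0386
```

Run:
```python
from h import *
print(bot.observe()['tcp_pos'],bot.observe()['orientation']);print(rowR((.5532,-.2074,.180),SR))
w=snap('wrist','w9.png')
```

```text
[ 0.55296813 -0.20722514  0.20826688] [-3.12866848 -0.25830421  0.01120774]
[ 0.0016  0.0012  0.1131 -0.0008  0.0008  0.0002]
```

View pics/w9.png

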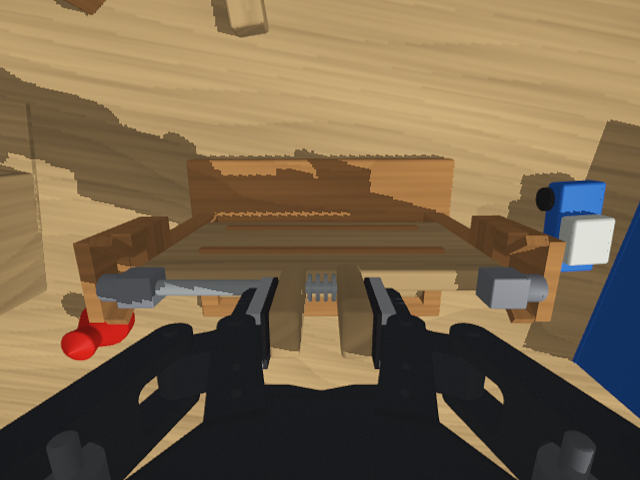

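Emit:
jog_arm([
  [0.0015,0.001,0.025,-0.0008,0.0008,0,0.3],
  [0.0015,0.001,0.05,-0.0008,0.0008,0,0.3],
  [0.0015,0.001,0.075,-0.0008,0.0008,0,0.3],
  [0.0015,0.001,0.09,-0.0008,0.0008,0,0.3],
  [0.0015,0.001,0.1,-0.0008,0.0008,0,0.3],
])

```text
time: 9.3
tcp_pos: [0.5531, -0.2073, 0.1829]
orientation: [3.129, 0.258, -0.003]
contact_force: [0.0, -0.3, -2.5]
opening: 0.0386
```

Run:
```python
from h import *
s=bot.observe();print(s['tcp_pos'],s['orientation'],s['contact_force'],s['moment']);print(rowR((.5532,-.2074,.1786),SR))
```

```text
[ 0.55307706 -0.2073469   0.18293388] [ 3.12882324  0.25820285 -0.00324189] [ 0.04509391 -0.26671756 -2.46539624] [ 0.05341779 -0.0632616  -0.00193267]
[0.0005 0.0003 0.0173 0.     0.     0.0002]
```

Emit:
jog_arm([
  [0,0,0.006,0,0,0,0.3],
  [0,0,0.011,0,0,0,0.3],
  [0,0,0.015,0,0,0,0.3],
])

```text
time: 9.6
tcp_pos: [0.5533, -0.2074, 0.1796]
orientation: [3.129, 0.259, -0.002]
contact_force: [-1.2, -0.4, 1.4]
opening: 0.0386
```

Emit:
jog_arm([
  [0,0,0.004,0,0,0,0.3],
  [0,0,0.008,0,0,0,0.3],
])

```text
time: 9.8
tcp_pos: [0.5536, -0.2075, 0.179]
orientation: [3.129, 0.259, -0.0]
contact_force: [-2.6, -1.2, 6.5]
opening: 0.0385
```

Emit:
jog_arm([
  [0,0,0,0,0,0,0.55],
  [0,0,0,0,0,0,0.7],
  [0,0,0,0,0,0,0.9],
  [0,0,0,0,0,0,1],
  [0,0,-0.01,0,0,0,1],
])

```text
time: 10.3
tcp_pos: [0.5541, -0.2082, 0.1818]
orientation: [3.127, 0.258, 0.001]
contact_force: [-0.8, -0.5, -0.2]
opening: 0.0855
```

Run:
```python
from h import *
s=bot.observe();print(s['tcp_pos'],s['orientation'],s['contact_force'],s['opening'])
w=snap('wrist','w10.png')
```

```text
[ 0.5540875  -0.20824151  0.18180034] [3.12705124e+00 2.58494080e-01 5.34745817e-04] [-0.84302525 -0.49171523 -0.16508843] 0.08554265027569195
```

View pics/w10.png

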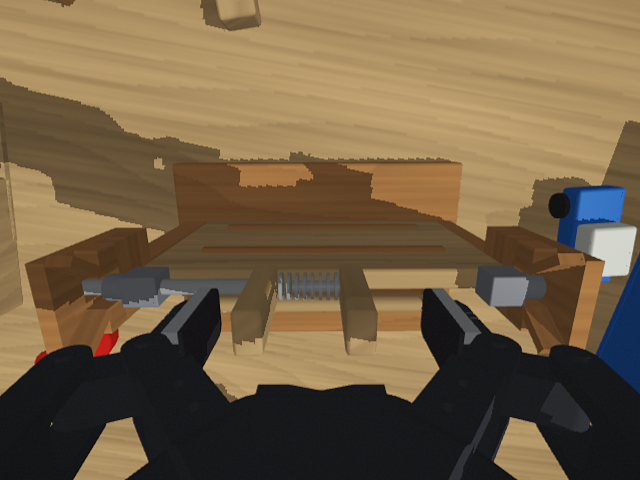

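Emit:
jog_arm([
  [0,0,-0.08,0,0,0,1],
  [0,0,-0.24,0,0,0,1],
  [0,0,-0.4,0,0,-0.02,1],
  [0,0,-0.5,0,0,-0.045,1],
  [0,0,-0.5,0,0,-0.07,1],
])

```text
time: 10.85
tcp_pos: [0.557, -0.2096, 0.3138]
orientation: [2.991, 0.919, 0.012]
contact_force: [0.5, 0.2, -0.4]
opening: 0.0853
```

Emit:
jog_arm([
  [0,0,0,0,0,-0.119,1],
  [0,0,0,0,0,-0.119,1],
  [0,0,0,0,0,-0.119,1],
  [0,0,0,0,0,-0.119,1],
  [0,0,0,0,0,-0.119,1],
])

```text
time: 11.35
tcp_pos: [0.5574, -0.2102, 0.3144]
orientation: [2.443, 1.949, 0.005]
contact_force: [-0.4, -0.4, -0.3]
opening: 0.0854
```

Emit:
jog_arm([
  [0,0,0,0,0,-0.119,1],
  [0,0,0,0,0,-0.119,1],
  [0,0,0,0,0,-0.119,1],
  [0,0,0,0,0,-0.119,1],
  [0,0,0,0,0,-0.119,1],
])

```text
time: 11.85
tcp_pos: [0.5577, -0.2107, 0.3151]
orientation: [1.559, 2.707, -0.006]
contact_force: [0.6, 0.4, 0.9]
opening: 0.0854
```

Emit:
jog_arm([
  [0,0,0,0,0,-0.119,1],
  [0,0,0,0,0,-0.119,1],
  [0,0,0,0,0,-0.119,1],
  [0,0,0,0,0,-0.119,1],
  [0,0,0,0,0,-0.119,1],
])

```text
time: 12.35
tcp_pos: [0.558, -0.2113, 0.3156]
orientation: [0.46, 3.091, -0.017]
contact_force: [0.7, 0.2, -0.3]
opening: 0.0855
```

Run:
```python
from h import *
s=bot.observe();print(s['tcp_pos'],s['orientation'],s['joint_pos']);print(row((.5535,-.207,.285),.167-np.pi))
```

```text
[ 0.55799872 -0.21128779  0.31564054] [ 0.45970478  3.09109688 -0.01740436] [-0.46763304  0.18203506  0.0302077   1.39984933 -0.0053975  -0.17241088]
[ 0.0244  0.0122  0.122  -0.002   0.0025 -0.0736]
```

Run:
```python
from h import *
print(row((.5534,-.2072,.25),.1645-np.pi))
```

```text
[ 0.0271  0.0125  0.262  -0.002   0.0025 -0.0732]
```

Emit:
jog_arm([
  [0.027,0.0125,0.1,-0.002,0.0025,-0.0732,1],
  [0.027,0.0125,0.18,-0.002,0.0025,-0.0732,1],
  [0.027,0.0125,0.24,-0.002,0.0025,-0.0732,1],
  [0.027,0.0125,0.26,-0.002,0.0025,-0.0732,1],
  [0.027,0.0125,0.26,-0.002,0.0025,-0.0732,1],
])

```text
time: 12.85
tcp_pos: [0.5532, -0.2073, 0.2501]
orientation: [0.254, -3.13, -0.0]
contact_force: [1.2, -1.1, -0.3]
opening: 0.0852
```

Run:
```python
from h import *
s=bot.observe();print(s['tcp_pos'],s['orientation'],s['dq'].round(3));print(row((.5534,-.2072,.195),.1645-np.pi))
w=snap('wrist','w11.png')
```

```text
[ 0.55320662 -0.20733191  0.25012601] [ 2.53930397e-01 -3.13046448e+00 -2.13545635e-04] [ 0.002 -0.016  0.027  0.008  0.001  0.008]
[-1.000e-03  4.000e-04  2.205e-01  0.000e+00 -1.000e-04 -4.000e-04]
```

View pics/w11.png

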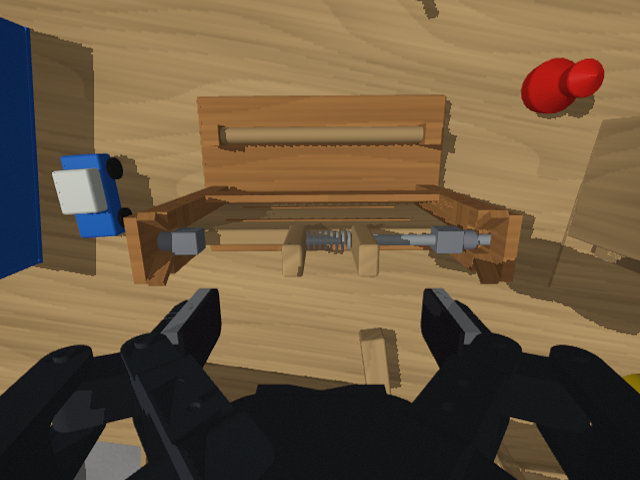

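Run:
```python
import cv2
w=cv2.imread('pics/w11.png')
cv2.imwrite('pics/w11a.png',cv2.resize(w[185:300,115:325],None,fx=3.8,fy=3.8,interpolation=cv2.INTER_CUBIC))
cv2.imwrite('pics/w11b.png',cv2.resize(w[185:300,320:530],None,fx=3.8,fy=3.8,interpolation=cv2.INTER_CUBIC))
```

```text
(no output)
```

View pics/w11a.png

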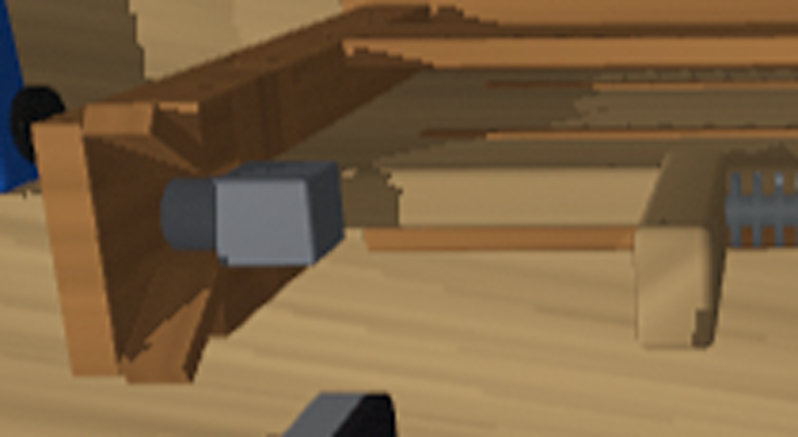

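View pics/w11b.png

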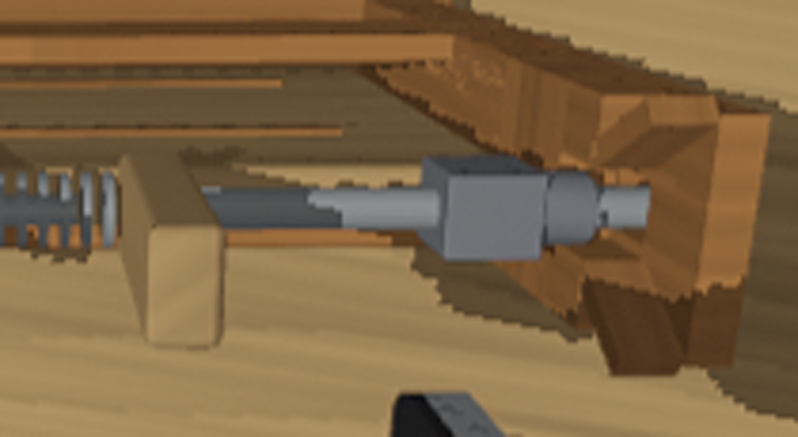

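Emit:
jog_arm([
  [-0.001,-0.003,0.07,0,0,-0.0004,1],
  [-0.001,-0.003,0.14,0,0,-0.0004,1],
  [-0.001,-0.003,0.2,0,0,-0.0004,1],
  [-0.001,-0.003,0.25,0,0,-0.0004,1],
  [-0.001,-0.003,0.26,0,0,-0.0004,1],
])

```text
time: 13.4
tcp_pos: [0.5533, -0.2079, 0.1846]
orientation: [0.257, -3.13, -0.001]
contact_force: [-0.8, -0.3, -0.8]
opening: 0.0852
```

Run:
```python
from h import *
s=bot.observe();print(s['tcp_pos'],s['orientation'],s['dq'].round(3),s['contact_force']);print(row((.5534,-.208,.180),.1645-np.pi))
w=snap('wrist','w12.png')
cv2.imwrite('pics/w12a.png',cv2.resize(w[240:380,180:460],None,fx=2.8,fy=2.8,interpolation=cv2.INTER_CUBIC))
```

```text
[ 0.55326784 -0.20789098  0.18458385] [ 2.56962502e-01 -3.12953548e+00 -8.68626190e-04] [ 0.003  0.004 -0.007 -0.032  0.    -0.003] [-0.83011228 -0.34650112 -0.78530394]
[-0.0005 -0.0005  0.0183  0.0001 -0.0002 -0.0001]
```

View pics/w12a.png

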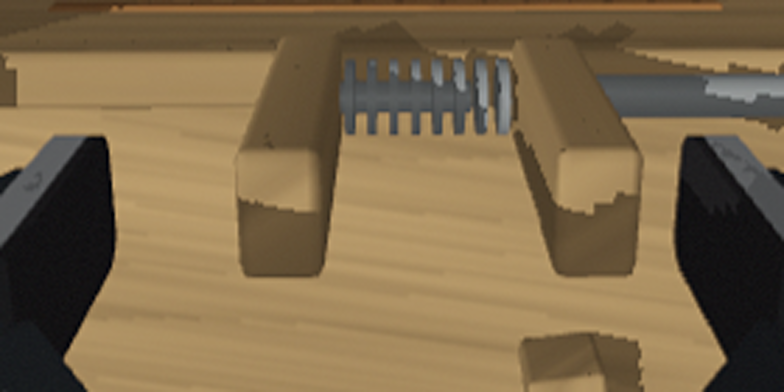

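Emit:
jog_arm([
  [0.0065,-0.0025,0.008,0,0,0,1],
  [0.0065,-0.0025,0.016,0,0,0,0.85],
  [0.0065,-0.0025,0.018,0,0,0,0.65],
  [0.0065,-0.0025,0.018,0,0,0,0.55],
  [0.0065,-0.0025,0.018,0,0,0,0.45],
])

```text
time: 13.95
tcp_pos: [0.5529, -0.2095, 0.1824]
orientation: [-0.258, 3.13, -0.003]
contact_force: [-1.5, -1.2, 3.5]
opening: 0.0394
```

Emit:
jog_arm([
  [0,0,0,0,0,0,0.35],
  [0,0,-0.003,0,0,0,0.3],
])

```text
time: 14.15
tcp_pos: [0.5528, -0.2093, 0.1834]
orientation: [-0.258, 3.13, -0.003]
contact_force: [-0.3, 1.1, 0.1]
opening: 0.0382
```

Run:
```python
from h import *
s=bot.observe();print(s['tcp_pos'],s['orientation'],s['opening'],s['contact_force'],s['moment'])
w=snap('wrist','w13.png')
```

```text
[ 0.55283933 -0.20929533  0.18340745] [-2.57755159e-01  3.12974877e+00 -2.52186358e-03] 0.038174484568637944 [-0.27748407  1.07831254  0.14497845] [0.49476408 0.11527613 0.03115214]
```

View pics/w13.png

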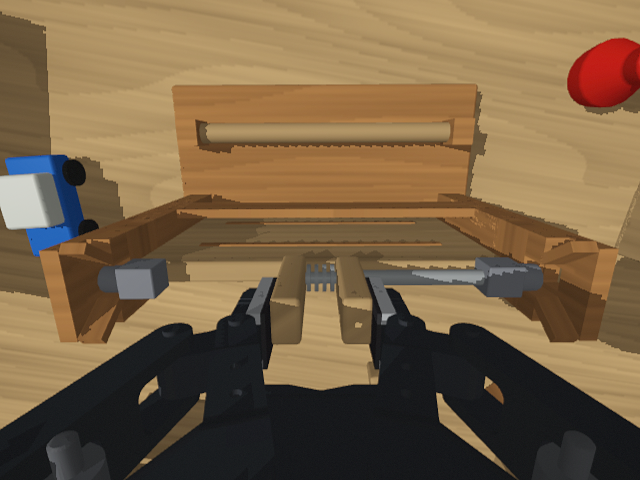

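Emit:
jog_arm([
  [0,0,-0.006,0,0,0,0.3],
  [0,0,-0.012,0,0,0,0.3],
])

```text
time: 14.4
tcp_pos: [0.5523, -0.2091, 0.1854]
orientation: [0.258, -3.131, 0.002]
contact_force: [0.3, 1.4, -3.1]
opening: 0.0382
```

Emit:
jog_arm([
  [0,0,-0.01,0,0,0,0.3],
  [0,0,-0.03,0,0,0,0.3],
  [0,0,-0.06,0,0,0,0.3],
  [0,0,-0.1,0,0,0,0.3],
  [0,0,-0.15,0,0,0,0.3],
])

```text
time: 14.9
tcp_pos: [0.5522, -0.209, 0.2237]
orientation: [0.257, -3.131, 0.001]
contact_force: [0.8, 0.7, -2.9]
opening: 0.0384
```

Emit:
jog_arm([
  [0,0,-0.06,0,0,0,0.3],
  [0,0,-0.16,0,0,0,0.3],
  [0,0,-0.28,0,0,0,0.3],
  [0,0,-0.42,0,0,0,0.3],
  [0,0,-0.5,0,0,0,0.3],
])

```text
time: 15.4
tcp_pos: [0.5533, -0.2095, 0.3536]
orientation: [-0.257, 3.126, -0.007]
contact_force: [0.4, -0.9, -2.4]
opening: 0.0386
```

Run:
```python
from h import *
import pickle
s=bot.observe();print(s['tcp_pos'],s['orientation'],s['joint_pos'],s['dq'].round(3),s['contact_force'],s['moment'])
w=snap('wrist','w14.png');pickle.dump(s,open('s14.pkl','wb'));snap('scene','s14.png')
```

```text
[ 0.55331393 -0.20947578  0.35360237] [-0.25719685  3.12641867 -0.00669157] [-4.70544485e-01  1.76053694e-01  1.00900695e-01  1.48948395e+00
 -1.21368320e-03 -6.34709852e-01] [ 0.001 -0.016  0.35   0.382 -0.001  0.001] [ 0.37507055 -0.94407962 -2.38955549] [-0.03686393 -0.08084055 -0.01331401]
```

View pics/w14.png

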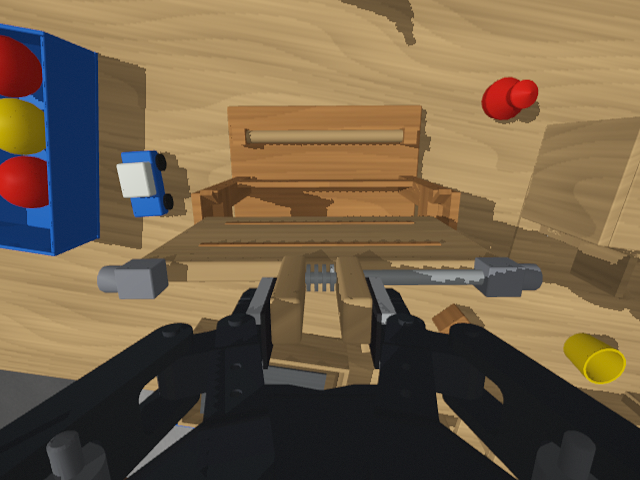

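Run:
```python
from h import *
print(row((.556,.0,.365),.1-np.pi))
```

```text
[-0.1442  0.8273 -0.0469 -0.001   0.0012  0.0102]
```

Emit:
jog_arm([
  [-0.02,0.08,-0.045,-0.001,0.001,0.001,0.3],
  [-0.04,0.22,-0.045,-0.001,0.001,0.003,0.3],
  [-0.07,0.38,-0.045,-0.001,0.001,0.005,0.3],
  [-0.1,0.55,-0.045,-0.001,0.001,0.007,0.3],
  [-0.13,0.72,-0.045,-0.001,0.001,0.009,0.3],
])

```text
time: 16.0
tcp_pos: [0.5561, -0.0256, 0.3634]
orientation: [0.167, -3.137, -0.0]
contact_force: [0.8, -1.0, -3.3]
opening: 0.0387
```

Run:
```python
from h import *
s=bot.observe();print(s['tcp_pos'],s['contact_force'])
print(row((.558,.17,.365),.05-np.pi))
```

```text
[ 0.55612671 -0.02559902  0.36343585] [ 0.84975097 -1.04408299 -3.34690815]
[-9.050e-02  7.772e-01 -6.200e-03  0.000e+00 -1.000e-04  9.000e-03]
```

Emit:
jog_arm([
  [-0.02,0.15,0,0,0,0.002,0.3],
  [-0.04,0.3,0,0,0,0.004,0.3],
  [-0.06,0.46,0,0,0,0.006,0.3],
  [-0.08,0.62,0,0,0,0.008,0.3],
  [-0.09,0.76,0,0,0,0.009,0.3],
])

```text
time: 16.5
tcp_pos: [0.5576, 0.1676, 0.3621]
orientation: [0.078, -3.138, -0.0]
contact_force: [1.2, 0.5, -2.9]
opening: 0.0387
```

Run:
```python
from h import *
s=bot.observe();print(s['tcp_pos'],s['contact_force'])
print(row((.560,.2205,.345),.035-np.pi))
```

```text
[0.55762427 0.16756757 0.36211596] [ 1.22819027  0.48026268 -2.89440541]
[-0.0202  0.211   0.0684  0.     -0.0003  0.0024]
```

Emit:
jog_arm([
  [-0.01,0.1,0.01,0,0,0.001,0.3],
  [-0.02,0.2,0.03,0,0,0.0024,0.3],
  [-0.02,0.211,0.05,0,0,0.0024,0.3],
  [-0.02,0.211,0.05,0,0,0.0024,0.3],
  [-0.02,0.211,0.05,0,0,0.0024,0.3],
])

```text
time: 17.0
tcp_pos: [0.5595, 0.2197, 0.3488]
orientation: [0.054, -3.137, 0.002]
contact_force: [0.2, -0.1, -3.2]
opening: 0.0386
```

Run:
```python
from h import *
import pickle
s=bot.observe();print(s['tcp_pos'],s['orientation'],s['dq'].round(3),s['contact_force'],s['moment'])
w=snap('wrist','w15.png');pickle.dump(s,open('s15.pkl','wb'));snap('scene','s15.png')
for n,x in(('a',80),('b',360)):
  cv2.imwrite(f'pics/w15{n}.png',cv2.resize(w[140:290,x:x+200],None,fx=4,fy=4,interpolation=cv2.INTER_CUBIC))
```

```text
[0.55953354 0.21973908 0.34882184] [ 5.42721173e-02 -3.13745528e+00  1.58433585e-03] [-0.013 -0.008  0.016  0.001  0.002 -0.   ] [ 0.2220254  -0.12231365 -3.21613871] [-0.07262088  0.01898686 -0.01188992]
```

View pics/w15.png

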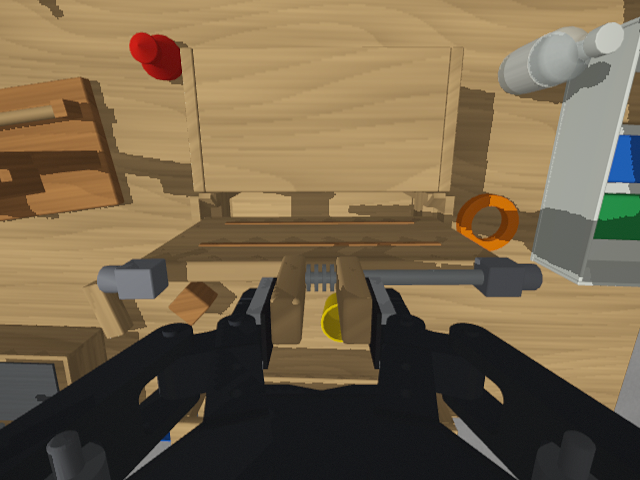

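View pics/w15a.png

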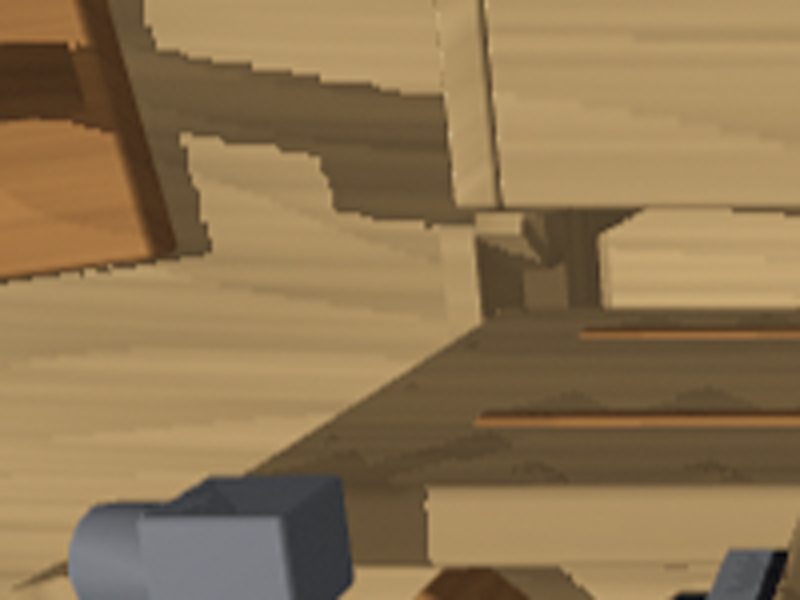

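View pics/w15b.png

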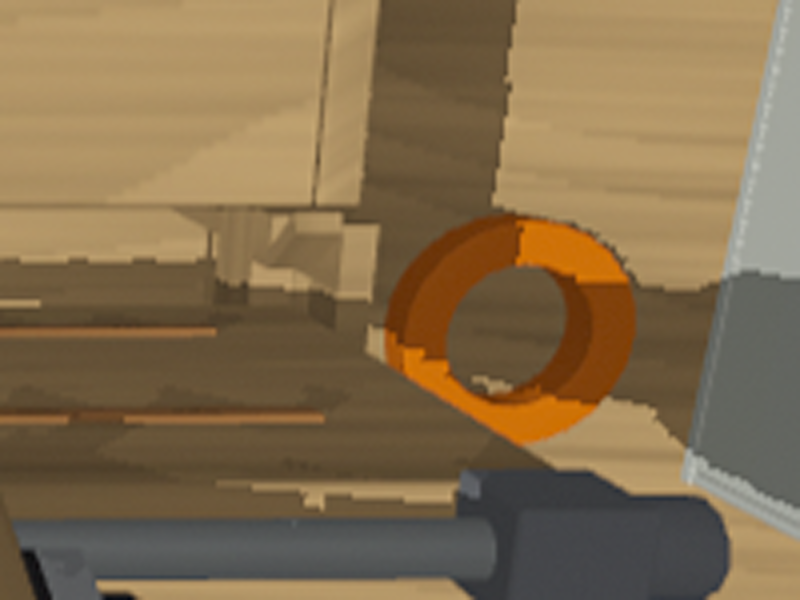

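Run:
```python
import cv2
w=cv2.imread('pics/w14.png')
for n,x in(('a',180),('b',400)):
  cv2.imwrite(f'pics/w14{n}.png',cv2.resize(w[165:240,x:x+75],None,fx=8,fy=8,interpolation=cv2.INTER_CUBIC))
w=cv2.imread('pics/w15.png')
for n,x in(('c',180),('d',400)):
  cv2.imwrite(f'pics/w15{n}.png',cv2.resize(w[165:240,x:x+75],None,fx=8,fy=8,interpolation=cv2.INTER_CUBIC))
import numpy as np
g=lambda f:cv2.imread('pics/'+f)
cv2.imwrite('pics/cmp14.png',np.hstack([g('w14a.png'),g('w14b.png')])[:, :1200][::1])
a=np.hstack([g('w14a.png'),g('w14b.png')]);b=np.hstack([g('w15c.png'),g('w15d.png')])
cv2.imwrite('pics/cmp14.png',cv2.resize(a,(800,400)));cv2.imwrite('pics/cmp15.png',cv2.resize(b,(800,400)))
```

```text
(no output)
```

View pics/cmp14.png

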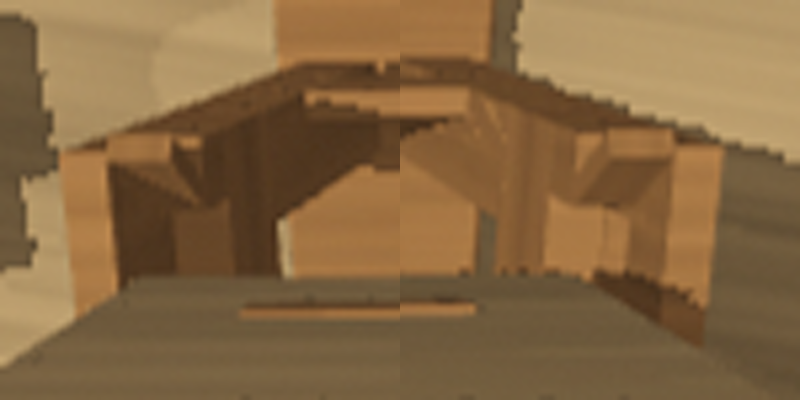

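View pics/cmp15.png

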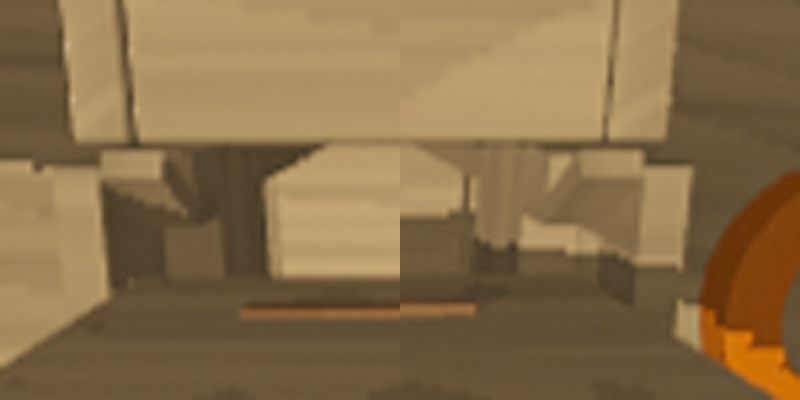

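Run:
```python
from h import *
import pickle
s14=pickle.load(open('s14.pkl','rb'));s15=pickle.load(open('s15.pkl','rb'))
def an(s,l,r,z,nm):
    a=wonz(l,z,s);b=wonz(r,z,s);m=(a+b)/2
    R=cv2.Rodrigues(s['orientation'])[0]
    q=R.T@(m-s['tcp_pos']); y=b-a
    print(nm,z,'span',np.linalg.norm(y).round(4),'mid',m.round(4),'tool',q.round(4),'yaw',np.arctan2(-y[0],y[1]).round(4),'toolyaw',np.arctan2(-R[1,0],-R[0,0]).round(4), 'tilt',R[:2,2].round(4))
an(s14,(191.6,193.5),(460.4,192.75),.190,'stand')
for dz in(0,-.004,-.008,-.010):an(s15,(190.3,195.4),(454.75,196.3),.190+dz,'cup')
a=an(s15,(193.75,191.75),(450,191.25),.150,'roof')
```

```text
stand 0.19 span 0.2455 mid [ 0.5298 -0.2071  0.19  ] tool [0.0235 0.007  0.1635] yaw 0.1683 toolyaw 0.1642 tilt [ 0.0049 -0.0039]
cup 0.19 span 0.2384 mid [0.5372 0.2228 0.19  ] tool [0.0216 0.004  0.1589] yaw 0.032 toolyaw 0.0346 tilt [-0.0036 -0.0011]
cup 0.186 span 0.2416 mid [0.5378 0.2229 0.186 ] tool [0.021  0.004  0.1629] yaw 0.032 toolyaw 0.0346 tilt [-0.0036 -0.0011]
cup 0.182 span 0.2448 mid [0.5383 0.2229 0.182 ] tool [0.0205 0.0041 0.1669] yaw 0.032 toolyaw 0.0346 tilt [-0.0036 -0.0011]
cup 0.18 span 0.2463 mid [0.5386 0.2229 0.18  ] tool [0.0202 0.0041 0.1689] yaw 0.032 toolyaw 0.0346 tilt [-0.0036 -0.0011]
roof 0.15 span 0.2608 mid [0.5385 0.2224 0.15  ] tool [0.0202 0.0035 0.1989] yaw 0.0374 toolyaw 0.0346 tilt [-0.0036 -0.0011]
```

Run:
```python
from h import *
print(row((.5605,.2218,.225),.0345-np.pi))
```

```text
[-3.300e-03  9.200e-03  4.986e-01 -0.000e+00 -3.000e-04 -1.000e-04]
```

Emit:
jog_arm([
  [-0.003,0.009,0.08,0,0,0,0.3],
  [-0.003,0.009,0.18,0,0,0,0.3],
  [-0.003,0.009,0.28,0,0,0,0.3],
  [-0.003,0.009,0.36,0,0,0,0.3],
  [-0.003,0.009,0.38,0,0,0,0.3],
])

```text
time: 17.6
tcp_pos: [0.5589, 0.2203, 0.2521]
orientation: [0.051, -3.134, 0.003]
contact_force: [0.4, 1.0, -2.8]
opening: 0.0386
```

Run:
```python
from h import *
s=bot.observe();print(s['tcp_pos'],s['orientation'],s['contact_force'])
print(row((.5605,.2218,.225),.0345-np.pi))
```

```text
[0.55892179 0.22030975 0.25208481] [ 5.06432878e-02 -3.13436626e+00  2.66788036e-03] [ 0.42104393  0.96908788 -2.75672157]
[-0.0072  0.0059  0.1083 -0.0003 -0.0011 -0.0003]
```

Emit:
jog_arm([
  [-0.007,0.006,0.03,0,-0.001,0,0.3],
  [-0.007,0.006,0.06,0,-0.001,0,0.3],
  [-0.007,0.006,0.09,0,-0.001,0,0.3],
  [-0.007,0.006,0.09,0,-0.001,0,0.3],
])

```text
time: 18.0
tcp_pos: [0.56, 0.2216, 0.2288]
orientation: [0.051, -3.139, 0.003]
contact_force: [-0.7, -0.1, -3.1]
opening: 0.0384
```

Run:
```python
from h import *
import pickle
s=bot.observe();print(s['tcp_pos'],s['orientation'],s['contact_force'],s['dq'].round(3))
print(row((.5605,.2218,.200),.0345-np.pi))
w=snap('wrist','w16.png');pickle.dump(s,open('s16.pkl','wb'))
snap('scene','s16.png')
for n,x in(('a',70),('b',430)):
  cv2.imwrite(f'pics/w16{n}.png',cv2.resize(w[170:320,x:x+150],None,fx=4,fy=4,interpolation=cv2.INTER_CUBIC))
g=lambda f:cv2.imread('pics/'+f)
cv2.imwrite('pics/w16c.png',cv2.resize(np.hstack([g('w16a.png'),g('w16b.png')]),(800,400)))
```

```text
[0.56002083 0.22163539 0.22878305] [ 0.050713   -3.1393966   0.00314775] [-0.69818757 -0.13217309 -3.06943172] [ 0.002 -0.006  0.015  0.013 -0.001 -0.001]
[-0.0021  0.0008  0.1151 -0.0003 -0.0003 -0.0003]
```

View pics/w16.png

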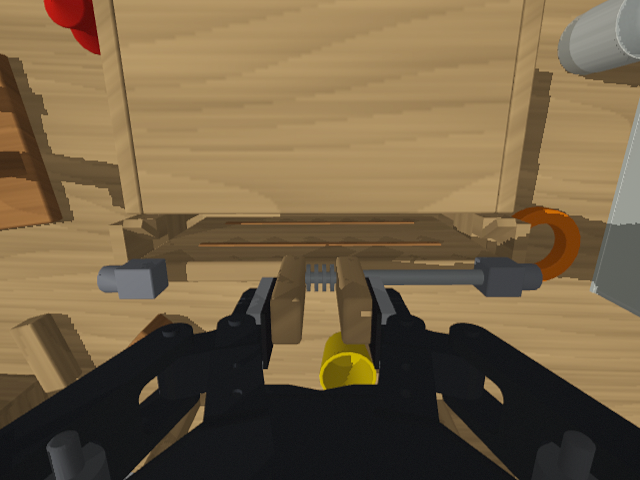

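View pics/w16c.png

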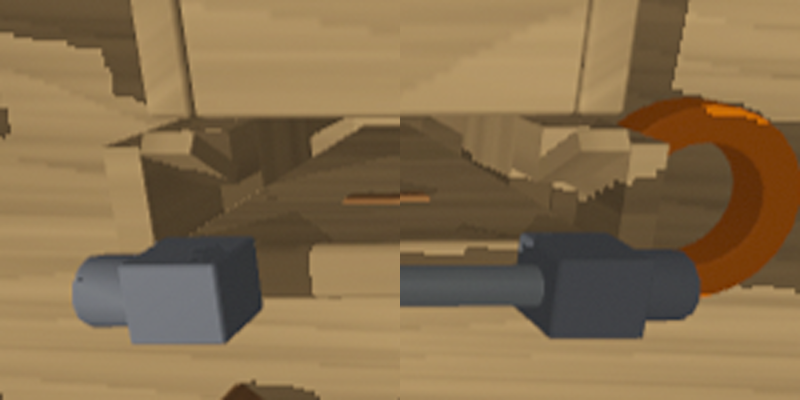

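Run:
```python
from h import *
import pickle
s=pickle.load(open('s16.pkl','rb'));R=cv2.Rodrigues(s['orientation'])[0]
for z in(.19,.184,.18,.178):
  a=wonz((109.4,225.1),z,s);b=wonz((530.5,223.6),z,s);m=(a+b)/2;y=b-a
  print(z,np.linalg.norm(y),m,R.T@(m-s['tcp_pos']),np.arctan2(-y[0],y[1]))
```

```text
0.19 0.23389021195200319 [0.53666105 0.22248187 0.19      ] [0.02324975 0.00167721 0.03882212] 0.037102596444965746
0.184 0.2416075335880922 [0.53804811 0.2225002  0.184     ] [0.02185192 0.00166258 0.04481963] 0.03710259644496564
0.18 0.24675241467881823 [0.53897281 0.22251242 0.18      ] [0.02092004 0.00165283 0.04881797] 0.03710259644496588
0.178 0.24932485522418124 [0.53943517 0.22251853 0.178     ] [0.02045409 0.00164795 0.05081714] 0.03710259644496599
```

Emit:
jog_arm([
  [-0.003,0.0005,0.03,0,0,0,0.3],
  [-0.003,0.0005,0.06,0,0,0,0.3],
  [-0.003,0.0005,0.09,0,0,0,0.3],
  [-0.003,0.0005,0.11,0,0,0,0.3],
  [-0.003,0.0005,0.11,0,0,0,0.3],
])

```text
time: 18.6
tcp_pos: [0.5604, 0.2218, 0.2008]
orientation: [0.051, -3.138, 0.003]
contact_force: [0.2, 0.3, -3.8]
opening: 0.0384
```

Run:
```python
from h import *
s=bot.observe();print(s['tcp_pos'],s['orientation'],s['contact_force'],s['dq'].round(3))
print(row((.5608,.2218,.185),.0345-np.pi))
w=snap('wrist','w17.png')
```

```text
[0.56038439 0.22175138 0.20079806] [ 0.05091927 -3.13838651  0.00346095] [ 0.17124556  0.32333391 -3.83960675] [ 0.001 -0.01   0.019  0.012  0.001 -0.001]
[-0.0018  0.0003  0.0632 -0.0003 -0.0005 -0.0003]
```

View pics/w17.png

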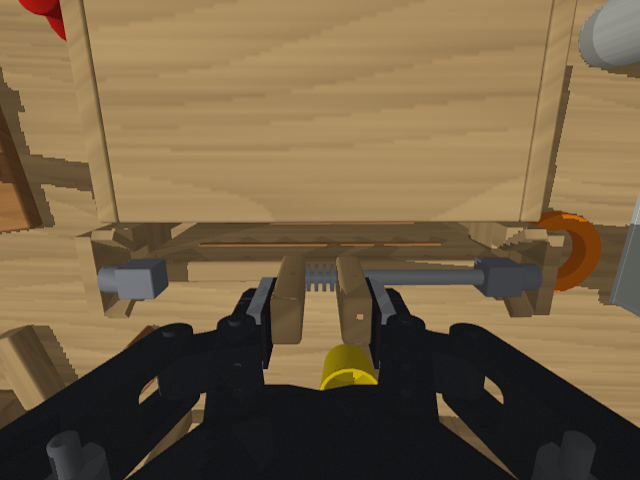

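Emit:
jog_arm([
  [-0.0015,0,0.015,0,0,0,0.3],
  [-0.0015,0,0.03,0,0,0,0.3],
  [-0.0015,0,0.045,0,0,0,0.3],
  [-0.0015,0,0.055,0,0,0,0.3],
])

```text
time: 19.05
tcp_pos: [0.561, 0.2218, 0.1873]
orientation: [0.051, -3.139, 0.003]
contact_force: [1.0, -0.4, -3.2]
opening: 0.0384
```

Emit:
jog_arm([
  [0,0,0.008,0,0,0,0.3],
  [0,0,0.014,0,0,0,0.3],
])

```text
time: 19.25
tcp_pos: [0.5609, 0.2218, 0.1835]
orientation: [0.051, -3.139, 0.003]
contact_force: [0.7, 0.6, -3.7]
opening: 0.0385
```

Emit:
jog_arm([
  [0,0,0.006,0,0,0,0.3],
  [0,0,0.012,0,0,0,0.3],
])

```text
time: 19.45
tcp_pos: [0.5609, 0.2218, 0.1804]
orientation: [0.051, -3.139, 0.003]
contact_force: [-0.2, -0.1, -3.3]
opening: 0.0387
```

Emit:
jog_arm([
  [0,0,0.006,0,0,0,0.3],
  [0,0,0.01,0,0,0,0.3],
])

```text
time: 19.65
tcp_pos: [0.5609, 0.2217, 0.1778]
orientation: [0.051, -3.139, 0.003]
contact_force: [-0.9, 0.1, -4.4]
opening: 0.0385
```

Emit:
jog_arm([
  [0,0,0.006,0,0,0,0.3],
  [0,0,0.008,0,0,0,0.3],
])

```text
time: 19.85
tcp_pos: [0.5608, 0.2217, 0.1756]
orientation: [0.051, -3.139, 0.003]
contact_force: [0.2, 0.7, -3.5]
opening: 0.0385
```

Emit:
jog_arm([
  [0,0,0.004,0,0,0,0.3],
  [0,0,0.007,0,0,0,0.3],
])

```text
time: 20.05
tcp_pos: [0.5611, 0.2217, 0.1745]
orientation: [0.051, -3.139, 0.003]
contact_force: [0.0, -2.8, 2.1]
opening: 0.0382
```

Emit:
jog_arm([
  [0,0,0.004,0,0,0,0.3],
  [0,0,0.006,0,0,0,0.3],
])

```text
time: 20.25
tcp_pos: [0.5613, 0.2217, 0.1741]
orientation: [0.051, -3.14, 0.003]
contact_force: [-2.5, -3.7, 4.4]
opening: 0.0383
```

Run:
```python
from h import *
s=bot.observe();print(s['tcp_pos'],s['orientation'],s['contact_force'],s['moment'])
w=snap('wrist','w18.png')
for n,x in(('a',70),('b',430)):
  cv2.imwrite(f'pics/w18{n}.png',cv2.resize(w[190:340,x:x+150],None,fx=4,fy=4,interpolation=cv2.INTER_CUBIC))
g=lambda f:cv2.imread('pics/'+f)
cv2.imwrite('pics/w18c.png',cv2.resize(np.hstack([g('w18a.png'),g('w18b.png')]),(800,400)))
```

```text
[0.56134585 0.22165769 0.17408362] [ 5.14241428e-02 -3.14022429e+00  2.55732569e-03] [-2.4691884  -3.67033442  4.4034629 ] [0.11095844 0.62543551 0.23926291]
```

View pics/w18c.png

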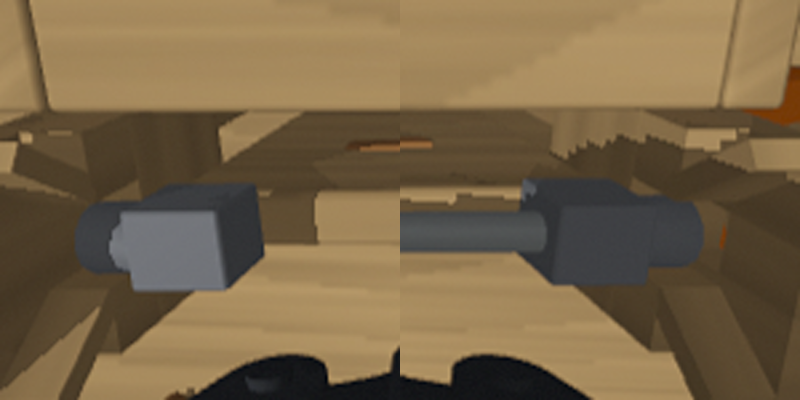

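Emit:
jog_arm([
  [0,0,0.005,0,0,0,0.3],
  [0,0,0.008,0,0,0,0.3],
])

```text
time: 20.5
tcp_pos: [0.5616, 0.2216, 0.1736]
orientation: [-0.052, 3.141, -0.002]
contact_force: [-4.3, -4.9, 9.4]
opening: 0.0386
```

Emit:
jog_arm([
  [0,0,-0.002,0,0,0,0.55],
  [0,0,-0.002,0,0,0,0.7],
  [0,0,-0.002,0,0,0,0.9],
  [0,0,-0.002,0,0,0,1],
  [0,0,-0.004,0,0,0,1],
])

```text
time: 21.0
tcp_pos: [0.5618, 0.2214, 0.1746]
orientation: [-0.052, 3.141, -0.003]
contact_force: [-0.1, 0.3, 1.1]
opening: 0.0852
```

Run:
```python
from h import *
s=bot.observe();print(s['tcp_pos'],s['contact_force'],s['moment'],s['opening'])
w=snap('wrist','w19.png')
```

```text
[0.56183832 0.22142696 0.17457667] [-0.11659298  0.2981391   1.09680159] [ 0.09522875 -0.01030338  0.05216125] 0.08520980632172984
```

View pics/w19.png

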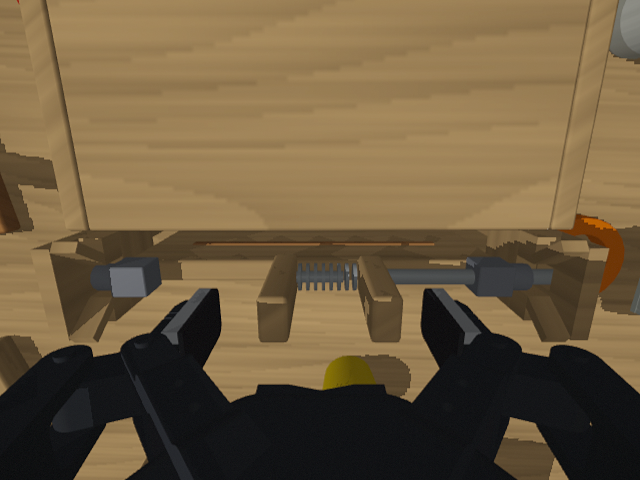

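Emit:
jog_arm([
  [0,0,-0.05,0,0,0,1],
  [0,0,-0.13,0,0,0,1],
  [0,0,-0.26,0,0,0,1],
  [0,0,-0.42,0,0,0,1],
  [0,0,-0.5,0,0,0,1],
])

```text
time: 21.55
tcp_pos: [0.5634, 0.222, 0.305]
orientation: [-0.051, 3.134, -0.0]
contact_force: [-0.1, -0.1, 1.3]
opening: 0.0856
```

Run:
```python
from h import *
s=bot.observe();print(s['tcp_pos'],s['contact_force'])
w=snap('wrist','w20.png');c=snap('scene','s20.png')
cv2.imwrite('pics/s20c.png',cv2.resize(c[210:380,310:480],None,fx=3.5,fy=3.5,interpolation=cv2.INTER_CUBIC))
cv2.imwrite('pics/w20c.png',cv2.resize(w[120:320,160:480],None,fx=2.5,fy=2.5,interpolation=cv2.INTER_CUBIC))
```

```text
[0.56342979 0.22200905 0.3050144 ] [-0.11320501 -0.07760966  1.32670128]
```

View pics/w20c.png

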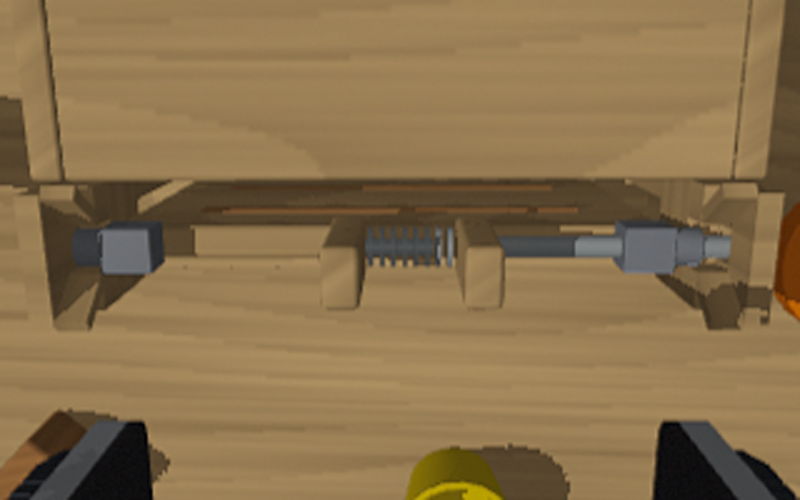

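View pics/s20c.png

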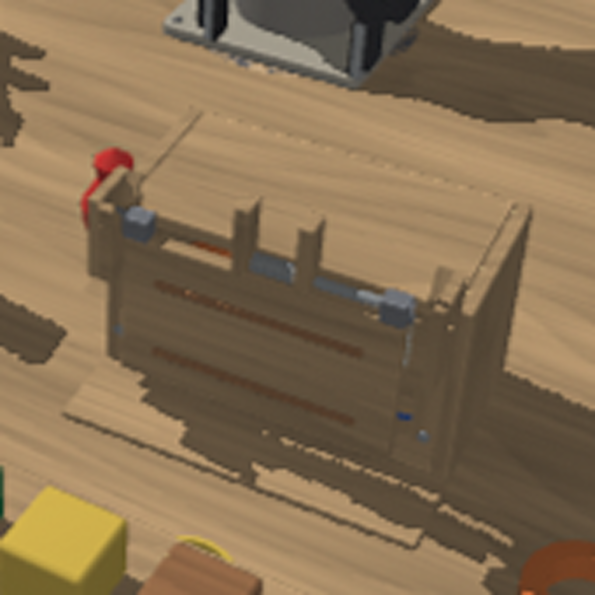

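Emit:
jog_arm([
  [0,0,0,0,0,0,1],
  [0,0,0,0,0,0,1],
  [0,0,0,0,0,0,1],
  [0,0,0,0,0,0,1],
  [0,0,0,0,0,0,1],
])

```text
time: 22.15
tcp_pos: [0.5639, 0.2222, 0.3045]
orientation: [-0.051, 3.133, 0.0]
contact_force: [1.2, 0.2, -0.1]
opening: 0.0854
```

Run:
```python
from h import *
a=cv2.imread('pics/s20.png');c=snap('scene','s21.png');d=cv2.absdiff(a,c)[210:380,310:480].max(2);print((d>25).sum())
d0=cv2.absdiff(cv2.imread('pics/s0.png'),c).max(2)
for n,p in dict(car=(177,252),ring=(478,382),bottle=(511,310),blocka=(366,385),skittle=(342,262)).items():
  x,y=p;print(n,(d0[y-15:y+15,x-15:x+15]>40).sum())
w=snap('wrist','w21.png')
s=bot.observe();print(s['tcp_pos'],s['time'],s['contact_force'])
t=snap('top','t21.png')
```

```text
61
car 0
ring 154
bottle 119
blocka 0
skittle 316
[0.56415621 0.22221936 0.30495065] 22.25 [-0.27756916 -0.50302418 -0.43274239]
```

View pics/w21.png

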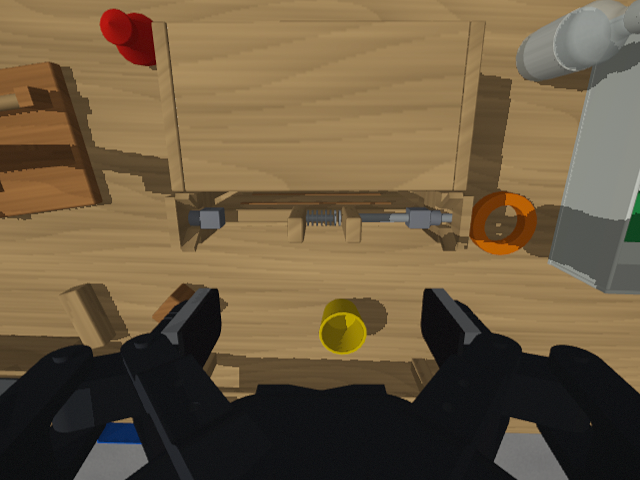

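View pics/s21.png

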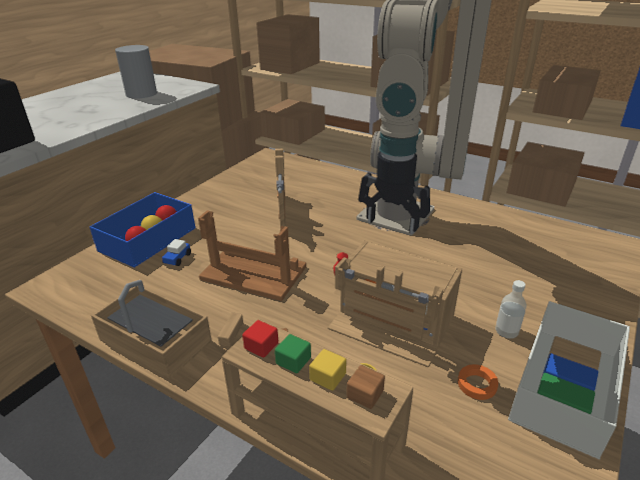

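Run:
```python
from h import *
print(workorder.close_job())
```

```text
the job is handed in; nothing more can be done
None
```

The door now hangs by itself in the cupboard's hinge notches with the pin out, and I handed the job in at about 22 s of the 51 s. No verdict was reported.

**What I did:**
- I gripped the door on the stand, pulled the pin and lifted the door off. On the way to the cupboard, joint 6 ran into its limit (3.1406 rad against the stated 3.14). I could not check whether that counts as passing its range.
- I put the door back in the stand, let the pin out, regrasped it turned by half a turn and carried it over. The cupboard's hinge line was felt about 9.5 mm below nominal.
- I lowered the door until its collars rested in the notches, then released the pin. The wrist showed at most about 9 N upward.

**Last checks:**
- **Pin:** the finger blocks are spaced about 56 mm apart, which means the pin is fully out. Its tip goes into the outer plate.
- **Position:** the door sits about 4 mm to -y of centre, within the 8 mm allowed. The height is near -9.5 mm, within 13 mm.
- **At rest:** the door looked still between pictures, and the gripper is clear above it with force readings near zero.
- **Bystanders:** car and block_a show no change. The picture difference flagged pixels at the ring, bottle and skittle, but by eye they stand where they were and I put it down to moving shadows. The cup and block_b I checked only by eye.

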